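# Set a bench suction regulator with concentric knobs

## Robot

A 6-joint arm with a two-finger parallel gripper is mounted at the origin on the work surface. World frame = base frame: x ahead of the robot, y to its left, z up, the work surface at z = 0. Lengths are in m, angles in rad, forces in N, time in s.
With the tool pointing down it reaches from about 0.35 to 0.975 m from the base axis. Payload 4.9 kg.
Tool frame: the origin (TCP) lies on the centre line of the jaws, within the pads' length; the fingertips stand 11 mm ahead of it and the grasp point (between the pads) lies 8 mm behind it; z points along the fingers, y is the direction in which the jaws open and shut (so a half turn about z gives the same grasp; the last joint's range is limited). The gripper opens to 85 mm and grips with 20 to 120 N. Pads are 22 mm wide; open, the fingers measure 114 mm over their backs; the gripper's body (76 mm by 85 mm) begins 54 mm behind the grasp point. The pads swing forward as they close: fully open they stand 13 mm farther back than shut.
Start: joints at [-1.43, 0.053, 1.613, -0, 1.476, -0.119], TCP at [0.161, -0.604, 0.208] pointing down, gripper open.
Joint ranges: [-3.01, 3.01], [-1.01, 2.22], [0.06, 2.58], [-1.02, 4.17], [0.09, 2.62], [-3.14, 3.14]. Speed limits (rad/s): [2.57, 2.57, 3.14, 3.14, 3.14, 3.14].

## Interface

Orientations are given as a rotation vector (axis times angle).
In Python, from station import ctrl gives the robot as it stands.
- The arm moves only by the tool send_rows, never from a script. Its argument "series" is a list of rows, each an object of numbers: "tx", "ty", "tz": the shift along the tool's x, y, z in cm; "wx", "wy", "wz": the turn, a rotation vector about the tool's x, y, z in rad; "jaw": the closure, from 0 (fully open) to 1 (shut). In form: [{"tx": .., "ty": .., "tz": .., "wx": .., "wy": .., "wz": .., "jaw": ..}, ...]. A call has 1 to 5 rows; each row shifts and turns the pose as measured when the row begins, along the tool's axes as they then stand; what a row does not reach is not made up. A row lasts 1/8 s, in which the tool goes at most 62.5 mm and 10.7 degrees, less where a joint would pass 70% of its speed; a pose out of reach is approached as far as the arm can. A call is refused whole if a number of a shift passes 6.25 or a number of a turn 0.188, either way. A call with a gripper value outside its range is refused whole. The fingers move at their own pace and stop on an object; "squeeze" is the grip in N (left out, the last holds). Time passes only in rows, so rows that do not move let the fingers close. It gives the time, the measured TCP pose, the force and the opening at its end, in the units of the state.
- ctrl.get_obs(): the state, without advancing time (a new reading comes with each control period).
- ctrl.get_image(name): name is "scene" or "top" or "wrist"; returns the picture (400x640x3 uint8, red, green, blue); there is no depth.
- ctrl.camera_info(name): a dict with "mtx" (3x3 intrinsics, pixels), "R" (3x3) and "t" (3): a world point X has camera coordinates R X + t. Camera axes: x right, y down, z forward; pixel columns grow to the right and rows downward; lengths in m; the calibration is good to about 2 mm. A picture is of the moment at which its call begins: read the wrist's pose just before it. camera_info takes no time and is no camera call; for the wrist camera it gives the pose at the moment of the call.
- ctrl.finish_job(): hands the job in, once; it reports no verdict.
The state is a dict: "t": time; "q": joint angles; "dq": joint speeds; "effort": joint torques, N m; "tool_pos": TCP position; "tool_rot": TCP orientation; "contact_force": force on the tool from outside, world axes, zero at the start; "wrist_torque": the same for the moment, N m; "opening": finger opening in m.
Only numpy, scipy, OpenCV 4.12 (cv2) and the standard library are available. Lean on these libraries where they do the work, as an engineer would, in place of code of your own. Each camera call takes 0.05 s, during which the arm holds its last target.

## Task

Put the suction regulator into service. First turn its outer ring clockwise to its stop, without disturbing the needle; then push the inner knob in, gently but hard enough for it to bite, and turn it clockwise until the needle lies on the long mark, with the ring staying at its stop. Leave both knobs released and do not shift the jar, the blue roll or the carton that stand on and beside the regulator.

Things in the scene. Friction and masses are not known exactly. Their poses are not given: they have to be found in the camera images.
- regulator: White bench box with a blue band, 200 x 300 x 80 mm (x, y, z), fixed to the table; origin at the centre of its underside, x away from its front, y to its left, z up. The knobs stand on its left half, axis at (-10, 65) mm. Its top is flat and clear within 90 mm of the knob axis, apart from the dial.
- knob_axis (a point): Point on the common vertical axis of both knobs, on the upper face of the dial's clear flat window (radius 60, steel rim to 63 mm), fixed to the box, 89 mm above the table. Heights above it: grey outer ring 3 to 25 mm, outer diameter 60, inner 38; black inner knob, diameter 28, stands through the ring, top at 59 mm when not pushed.
- ring (a joint): Angle of the grey outer ring, rad, growing clockwise seen from above. It turns easily (0.04 N m) from 0 to a hard stop at 1.40, where the white ridge on its top points to the black dot on the box (box +y side of the axis). It starts 0.5 to 1.2 short of the stop and stays where it is left.
- needle (a joint): Angle of the dial needle, rad, growing clockwise seen from above; 0 = on the long thick mark, at the box's -x side of the axis. It starts at -1.2 to -0.6 and stays where it is left (friction 0.045 N m). It lies under the window: only the inner knob can turn it, and only while that is pushed in.
- needle_tip (a point): Outer end of the black needle (3 mm wide, seen through the window), 53 mm from the knob axis.
- long_mark (a point): Point on the long thick scale mark, 53 mm from the knob axis, fixed to the box: the needle tip must come here.
- knob: Black inner knob, diameter 28 mm; origin on its axis at its lower end, 46 mm below its top; goes down as it is pushed, at most 16 mm, against a light spring (1 to 2.5 N), and springs up when let go. Unpushed, it spins idly. Its own angle does not matter. Fingers on it must stay clear of the ring's top even when it is pushed in, or they drag the ring.
- hub: Hidden brass hub of the needle, origin 5 mm below knob_axis; carries a ribbed clutch plate on a spring of 7 N/mm. The knob meets it after 3 to 11 mm of push (differs each time; not seen, not shown by this pose), and the needle may then jump up to 0.3 rad. Pushed with 10 to 15 N the knob carries the needle one to one; under 7 N it may click over; over 20 N damages it.
- jar: Small capped jar, diameter 32, height 50 mm, standing on the box behind and to the right of the knobs (about 145 mm from their axis); origin at its underside. Leave it alone.
- wrap_a: Blue bandage roll, diameter 56, height 70 mm, upright on the table left of the box; origin at its underside. Leave it alone.
- carton: Cardboard carton, 60 x 90 x 70 mm, on the table right of the box; origin at its underside. Leave it alone.

How it is judged:
By the outcome, as a careful person would: the job done as asked, in the order asked, and still so for the second after the job is handed in, with the robot touching nothing.
It also fails if it takes over 64 s, if anything falls off the work surface, if the arm or the gripper's body presses on something with over 40 N, if the wrist force passes 120 N, or if a joint passes its speed limit or range.

## Working session

There is one attempt and no reset: what is moved stays moved. The work goes in short steps, Python scripts to look and compute and a tool call to move; the robot and the scene stay as the last step left them, time stands still between calls to the robot, and variables do not carry over. Pictures are saved under pics/ and viewed, and the job is handed in when it is done.

Besides the shell and the picture viewer there is one more tool, called after ">>>" by a JSON object that holds its "fn" and its "kwargs", one argument or row to a line. send_rows: Moves the arm, as the interface text tells. Its arguments: {"type":"object","properties":{"series":{"type":"array"},"squeeze":{"type":"number"}},"required":["series"]}

```bash
ls; mkdir -p pics; python3 - <<'E'
from station import ctrl
import cv2
print(ctrl.get_obs())
for n in ["scene","top","wrist"]:
    im=ctrl.get_image(n); cv2.imwrite(f"pics/{n}0.png",im[:,:,::-1])
    c=ctrl.camera_info(n); print(n,c)
E
```

```text
pics
{'t': 0.0, 'q': array([-1.42999072e+00,  5.33279943e-02,  1.61430121e+00,  2.42572711e-05,
        1.47602195e+00, -1.19000156e-01]), 'dq': array([-0.00011241,  0.00010394, -0.0017511 , -0.00021719, -0.00037172,
       -0.00068802]), 'effort': array([ 2.13986190e-03, -3.93684912e+01, -3.70175564e+01, -3.29107297e-05,
        6.94330796e-03, -3.42931401e-05]), 'tool_pos': array([ 0.16046949, -0.60334591,  0.20667667]), 'tool_rot': array([-3.11308227e+00, -4.06684859e-01, -2.67138486e-06]), 'contact_force': array([ 0.2527456 , -0.22544243,  0.51647453]), 'wrist_torque': array([ 0.01942765, -0.03646946, -0.02219711]), 'opening': 0.08543335469242434}
scene {'mtx': array([[490.8865473 ,   0.        , 315.59478196],
       [  0.        , 490.8865473 , 196.46290425],
       [  0.        ,   0.        ,   1.        ]]), 'R': array([[-0.75377989,  0.65712417,  0.00192309],
       [ 0.43019472,  0.49567961, -0.75447613],
       [-0.49673774, -0.56788163, -0.65632467]]), 't': array([ 0.42784035, -0.19175998,  1.53766833])}
top {'mtx': array([[419.10286774,   0.        , 326.84310128],
       [  0.        , 419.10286774, 207.71320257],
       [  0.        ,   0.        ,   1.        ]]), 'R': array([[-0.02669566, -0.99962181,  0.00660118],
       [-0.99124535,  0.02561663, -0.12952392],
       [ 0.12930584, -0.01000112, -0.99155432]]), 't': array([0.01351825, 0.61583161, 1.03892785])}
wrist {'mtx': array([[306.67410442,   0.        , 312.00626674],
       [  0.        , 306.67410442, 201.95269136],
       [  0.        ,   0.        ,   1.        ]]), 'R': array([[ 0.2558611 , -0.9667118 , -0.00184062],
       [-0.91531149, -0.24286862,  0.32127823],
       [-0.31103049, -0.08051786, -0.94698306]]), 't': array([-0.62431257, -0.04238849,  0.38116355])}
```

View pics/scene0.png

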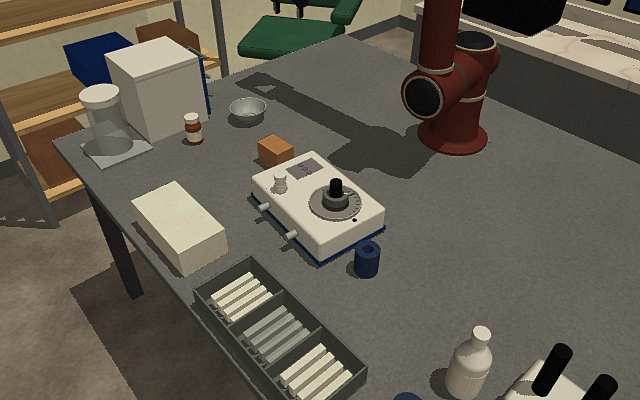

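View pics/top0.png

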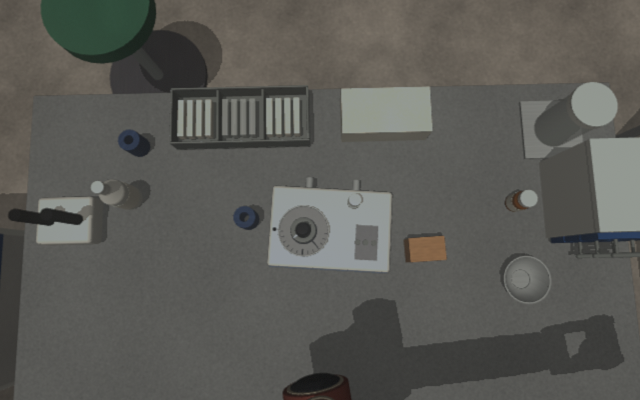

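View pics/wrist0.png

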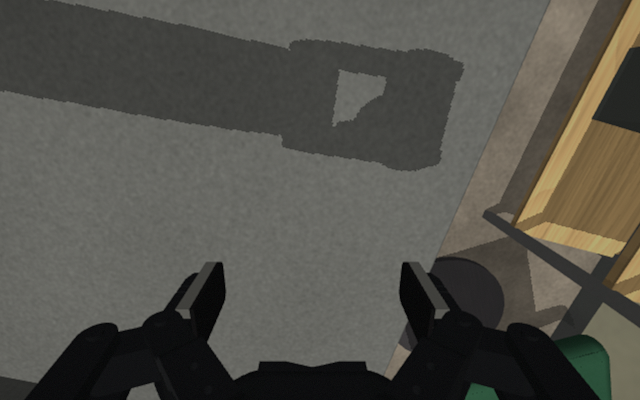

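```bash
cat > h.py <<'E'
import numpy as np, cv2
from station import ctrl
def ray(c,uv):
    d=np.linalg.inv(c["mtx"])@np.array([uv[0],uv[1],1.0]); R=c["R"]
    return -R.T@c["t"], R.T@d
def plane(c,uv,z):
    o,d=ray(c,uv); return o+d*(z-o[2])/d[2]
def proj(c,X):
    p=c["mtx"]@(c["R"]@np.asarray(X)+c["t"]); return p[:2]/p[2]
E
python3 - <<'E'
from h import *
im=cv2.imread("pics/top0.png"); c=ctrl.camera_info("top")
hsv=cv2.cvtColor(im,cv2.COLOR_BGR2HSV)
m=((im.min(2)>140)).astype(np.uint8); m[:180]=0;m[280:]=0;m[:,:262]=0;m[:,400:]=0
cs,_=cv2.findContours(m,cv2.RETR_EXTERNAL,cv2.CHAIN_APPROX_NONE)
k=max(cs,key=cv2.contourArea); r=cv2.minAreaRect(k); print(r)
b=cv2.boxPoints(r)
P=np.array([plane(c,p,0.08) for p in b]); print(P)
print([np.linalg.norm(P[i]-P[i-1]) for i in range(4)])
cv2.imwrite("pics/topz.png",cv2.resize(im[175:285,230:400],None,fx=4.5,fy=4.5,interpolation=cv2.INTER_CUBIC))
s=cv2.imread("pics/scene0.png")
cv2.imwrite("pics/scz.png",cv2.resize(s[140:270,240:400],None,fx=4.5,fy=4.5,interpolation=cv2.INTER_CUBIC))
E
```

```text
((329.7538757324219, 228.93077087402344), (118.7613296508789, 77.10334014892578), 3.1798300743103027)
[[ 0.47605402  0.1437701   0.08      ]
 [ 0.66592436  0.13148387  0.08      ]
 [ 0.64173503 -0.16344993  0.08      ]
 [ 0.45246774 -0.14419899  0.08      ]]
[np.float64(0.2889334082506976), np.float64(0.19026743604128374), np.float64(0.2959240959734779), np.float64(0.19024380933264576)]
```

View pics/topz.png

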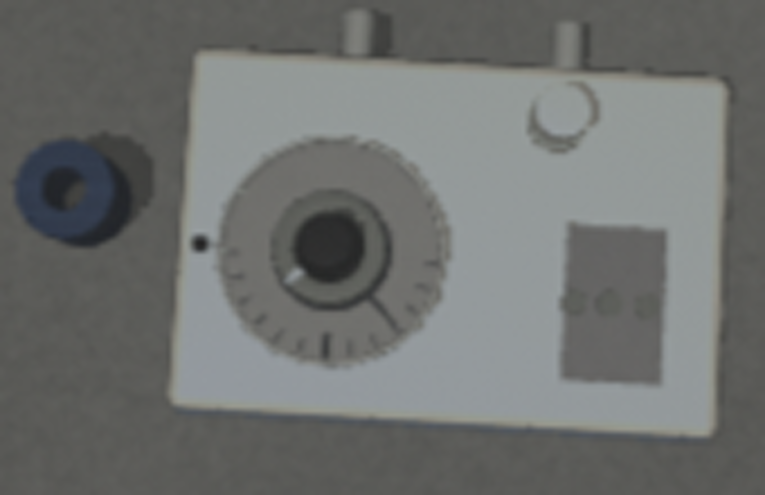

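View pics/scz.png

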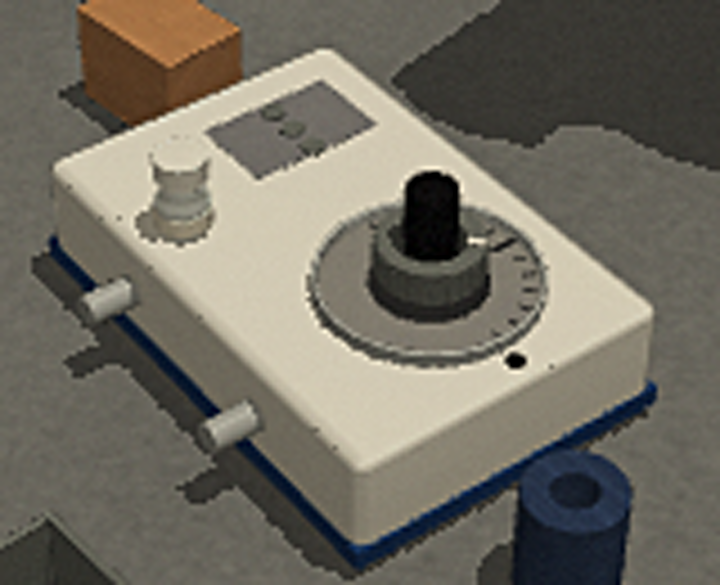

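```bash
python3 - <<'E'
from h import *
im=cv2.imread("pics/top0.png"); c=ctrl.camera_info("top"); g=cv2.cvtColor(im,cv2.COLOR_BGR2GRAY)
m=((im.min(2)>140)).astype(np.uint8); m[:180]=0;m[280:]=0;m[:,:262]=0;m[:,345:]=0
# dial: hole in white
cs,h=cv2.findContours(m,cv2.RETR_CCOMP,cv2.CHAIN_APPROX_NONE)
ks=[k for k,hh in zip(cs,h[0]) if hh[3]>=0 and cv2.contourArea(k)>500]
for k in ks:
    hull=cv2.convexHull(k); e=cv2.fitEllipse(hull); print(e, plane(c,e[0],0.088))
    P=np.array([plane(c,p[0],0.088)[:2] for p in hull]); (cc,r)=cv2.minEnclosingCircle(P.astype(np.float32)*1000); print(cc,r)
P=plane(c,e[0],0.088)
print("dot",plane(c,(230+200/4.5-.4,175+243/4.5-.4),0.08)-P,"mark",plane(c,(230+326/4.5,175+345/4.5),0.088)-P,"ndl",plane(c,(230+395/4.5,175+329/4.5),0.088)-P,"ridge",plane(c,(230+293/4.5,175+275/4.5),0.114)-P)
bt=[plane(c,(230+u/4.5,175+v/4.5),0.08) for u,v in [(712,435),(172,402),(725,80),(196,52)]]
for a,b in((0,1),(2,3)): d=bt[b]-bt[a]; print("yaw",np.arctan2(-d[0],d[1]),np.linalg.norm(d))
# knob top
k=((g<30)).astype(np.uint8); k[:200]=0;k[255:]=0;k[:,285:]=k[:,285:]; k[:,:285]=0;k[:,325:]=0
print(cv2.minEnclosingCircle(np.argwhere(k)[:,::-1].astype(np.float32)), plane(c,(230+329/4.5,175+245/4.5),0.148))
s=ctrl.camera_info("scene"); print("scene knob top",plane(s,(240+432/4.5,140+185/4.5),0.148))
print(proj(s,P),proj(c,P))
for n in("top","scene","wrist"): q=ctrl.camera_info(n); print(n,-q["R"].T@q["t"])
E
```

```text
((302.45684814453125, 230.1129608154297), (53.12139892578125, 58.84611129760742), 92.83660125732422) [0.55613262 0.05879982 0.088     ]
(558.1288452148438, 62.047786712646484) 73.76675415039062
dot [ 0.00618071  0.07017257 -0.008     ] mark [-0.05233168  0.00103316  0.        ] ndl [-0.0447318  -0.03633392  0.        ] ridge [-0.01583011  0.0164114   0.026     ]
yaw -0.08720366730147801 0.29244001634001204
yaw -0.07917884899505294 0.2934034981815196
((0.0, 0.0), 0.0) [0.55295349 0.05429248 0.148     ]
scene knob top [0.55618934 0.05804815 0.148     ]
[335.49704203 200.75709735] [302.45684814 230.11296082]
top [0.47646166 0.00812805 1.10982909]
scene [1.16880947 0.68712087 0.86370856]
wrist [ 0.23949212 -0.58313469  0.3734248 ]
```

```bash
cat >> h.py <<'E'
from scipy.spatial.transform import Rotation as Ro
def plan(goal,head,vmax=5.5,wmax=0.185,nmax=5):
    """print rows to take the TCP to goal with tool down and x heading head"""
    o=ctrl.get_obs(); p=o["tool_pos"].copy(); R=Ro.from_rotvec(o["tool_rot"])
    T=Ro.from_matrix(np.array([[np.cos(head),np.sin(head),0],[np.sin(head),-np.cos(head),0],[0,0,-1.]]))
    h0=np.arctan2(*R.as_matrix()[[1,0],0]); goal=np.asarray(goal)
    n=max(1,int(np.ceil(max(np.linalg.norm(goal-p)*100/vmax,(R.inv()*T).magnitude()/wmax))))
    dp=(goal-p)/n; dr=(R.inv()*T).as_rotvec()/n
    print("at",p.round(4),"head",round(h0,3),"rows needed",n)
    for i in range(min(n,nmax)):
        d=R.inv().apply(dp)*100
        print({k:round(float(v),2) for k,v in zip(("tx","ty","tz"),d)},{k:round(float(v),3) for k,v in zip(("wx","wy","wz"),dr)}); R=R*Ro.from_rotvec(dr)
def st():
    o=ctrl.get_obs(); R=Ro.from_rotvec(o["tool_rot"]).as_matrix()
    print("t",round(o["t"],2),"p",o["tool_pos"].round(4),"head",round(np.arctan2(R[1,0],R[0,0]),3),"z",R[:,2].round(3),"q6",o["q"][5].round(2),"F",o["contact_force"].round(2),"M",o["wrist_torque"].round(3),"open",round(o["opening"],4))
E
python3 -c "
from h import *
plan([.554,.056,.28],3.14,nmax=20)"
```

```text
at [ 0.1605 -0.6035  0.2069] head 0.26 rows needed 16
{'tx': 3.44, 'ty': -3.35, 'tz': -0.45} {'wx': -0.0, 'wy': -0.0, 'wz': -0.18}
{'tx': 3.98, 'ty': -2.68, 'tz': -0.45} {'wx': -0.0, 'wy': -0.0, 'wz': -0.18}
{'tx': 4.4, 'ty': -1.93, 'tz': -0.45} {'wx': -0.0, 'wy': -0.0, 'wz': -0.18}
{'tx': 4.67, 'ty': -1.11, 'tz': -0.45} {'wx': -0.0, 'wy': -0.0, 'wz': -0.18}
{'tx': 4.79, 'ty': -0.25, 'tz': -0.45} {'wx': -0.0, 'wy': -0.0, 'wz': -0.18}
{'tx': 4.76, 'ty': 0.61, 'tz': -0.45} {'wx': -0.0, 'wy': -0.0, 'wz': -0.18}
{'tx': 4.58, 'ty': 1.45, 'tz': -0.45} {'wx': -0.0, 'wy': -0.0, 'wz': -0.18}
{'tx': 4.24, 'ty': 2.25, 'tz': -0.46} {'wx': -0.0, 'wy': -0.0, 'wz': -0.18}
{'tx': 3.77, 'ty': 2.97, 'tz': -0.46} {'wx': -0.0, 'wy': -0.0, 'wz': -0.18}
{'tx': 3.18, 'ty': 3.6, 'tz': -0.46} {'wx': -0.0, 'wy': -0.0, 'wz': -0.18}
{'tx': 2.48, 'ty': 4.11, 'tz': -0.46} {'wx': -0.0, 'wy': -0.0, 'wz': -0.18}
{'tx': 1.71, 'ty': 4.49, 'tz': -0.46} {'wx': -0.0, 'wy': -0.0, 'wz': -0.18}
{'tx': 0.88, 'ty': 4.72, 'tz': -0.46} {'wx': -0.0, 'wy': -0.0, 'wz': -0.18}
{'tx': 0.02, 'ty': 4.8, 'tz': -0.46} {'wx': -0.0, 'wy': -0.0, 'wz': -0.18}
{'tx': -0.84, 'ty': 4.73, 'tz': -0.46} {'wx': -0.0, 'wy': -0.0, 'wz': -0.18}
{'tx': -1.67, 'ty': 4.5, 'tz': -0.46} {'wx': -0.0, 'wy': -0.0, 'wz': -0.18}
```

>>> {"fn": "send_rows", "kwargs": {
  "series": [
    {"tx":3.4,"ty":-3.4,"tz":-1,"wz":-0.18,"jaw":0},
    {"tx":4,"ty":-2.7,"tz":-1,"wz":-0.18,"jaw":0},
    {"tx":4.4,"ty":-1.9,"tz":-1,"wz":-0.18,"jaw":0},
    {"tx":4.7,"ty":-1.1,"tz":-1,"wz":-0.18,"jaw":0},
    {"tx":4.8,"ty":-0.2,"tz":-1,"wz":-0.18,"jaw":0}
  ]
}}

```text
invalid input at $.series[0]: expected keys tx, ty, tz, wx, wy, wz, jaw
```

```bash
python3 -c "
from h import *
st();plan([.554,.056,.28],3.14,nmax=20)"
```

```text
t 0.15 p [ 0.1605 -0.6035  0.2069] head 0.26 z [-0.     0.002 -1.   ] q6 -0.12 F [-0.9   0.06 -1.23] M [0.001 0.042 0.04 ] open 0.0855
at [ 0.1605 -0.6035  0.2069] head 0.26 rows needed 16
{'tx': 3.44, 'ty': -3.35, 'tz': -0.45} {'wx': -0.0, 'wy': -0.0, 'wz': -0.18}
{'tx': 3.98, 'ty': -2.68, 'tz': -0.45} {'wx': -0.0, 'wy': -0.0, 'wz': -0.18}
{'tx': 4.4, 'ty': -1.93, 'tz': -0.45} {'wx': -0.0, 'wy': -0.0, 'wz': -0.18}
{'tx': 4.67, 'ty': -1.11, 'tz': -0.45} {'wx': -0.0, 'wy': -0.0, 'wz': -0.18}
{'tx': 4.79, 'ty': -0.25, 'tz': -0.45} {'wx': -0.0, 'wy': -0.0, 'wz': -0.18}
{'tx': 4.76, 'ty': 0.61, 'tz': -0.45} {'wx': -0.0, 'wy': -0.0, 'wz': -0.18}
{'tx': 4.58, 'ty': 1.45, 'tz': -0.45} {'wx': -0.0, 'wy': -0.0, 'wz': -0.18}
{'tx': 4.24, 'ty': 2.25, 'tz': -0.46} {'wx': -0.0, 'wy': -0.0, 'wz': -0.18}
{'tx': 3.77, 'ty': 2.97, 'tz': -0.46} {'wx': -0.0, 'wy': -0.0, 'wz': -0.18}
{'tx': 3.18, 'ty': 3.6, 'tz': -0.46} {'wx': -0.0, 'wy': -0.0, 'wz': -0.18}
{'tx': 2.48, 'ty': 4.11, 'tz': -0.46} {'wx': -0.0, 'wy': -0.0, 'wz': -0.18}
{'tx': 1.71, 'ty': 4.49, 'tz': -0.46} {'wx': -0.0, 'wy': -0.0, 'wz': -0.18}
{'tx': 0.88, 'ty': 4.72, 'tz': -0.46} {'wx': -0.0, 'wy': -0.0, 'wz': -0.18}
{'tx': 0.02, 'ty': 4.8, 'tz': -0.46} {'wx': -0.0, 'wy': -0.0, 'wz': -0.18}
{'tx': -0.84, 'ty': 4.73, 'tz': -0.46} {'wx': -0.0, 'wy': -0.0, 'wz': -0.18}
{'tx': -1.67, 'ty': 4.5, 'tz': -0.46} {'wx': -0.0, 'wy': -0.0, 'wz': -0.18}
```

>>> {"fn": "send_rows", "kwargs": {
  "series": [
    {"tx":3.4,"ty":-3.4,"tz":-1,"wx":0,"wy":0,"wz":-0.18,"jaw":0},
    {"tx":4,"ty":-2.7,"tz":-1,"wx":0,"wy":0,"wz":-0.18,"jaw":0},
    {"tx":4.4,"ty":-1.9,"tz":-1,"wx":0,"wy":0,"wz":-0.18,"jaw":0},
    {"tx":4.7,"ty":-1.1,"tz":-1,"wx":0,"wy":0,"wz":-0.18,"jaw":0},
    {"tx":4.8,"ty":-0.2,"tz":-1,"wx":0,"wy":0,"wz":-0.18,"jaw":0}
  ]
}}

```text
t: 0.78
tool_pos: [0.283, -0.3907, 0.2549]
tool_rot: [-2.601, -1.748, -0.005]
contact_force: [-0.0, -0.4, -0.0]
opening: 0.0851
```

```bash
python3 -c "
from h import *
st();plan([.554,.056,.28],3.14,nmax=5)"
```

```text
t 0.78 p [ 0.283  -0.3907  0.2549] head 1.183 z [-0.001  0.008 -1.   ] q6 -0.71 F [-0.02 -0.4  -0.01] M [-0.02   0.007  0.01 ] open 0.0851
at [ 0.283  -0.3907  0.2549] head 1.183 rows needed 11
{'tx': 4.69, 'ty': 0.75, 'tz': -0.2} {'wx': 0.0, 'wy': -0.001, 'wz': -0.178}
{'tx': 4.49, 'ty': 1.56, 'tz': -0.2} {'wx': 0.0, 'wy': -0.001, 'wz': -0.178}
{'tx': 4.14, 'ty': 2.33, 'tz': -0.21} {'wx': 0.0, 'wy': -0.001, 'wz': -0.178}
{'tx': 3.66, 'ty': 3.03, 'tz': -0.21} {'wx': 0.0, 'wy': -0.001, 'wz': -0.178}
{'tx': 3.07, 'ty': 3.63, 'tz': -0.21} {'wx': 0.0, 'wy': -0.001, 'wz': -0.178}
```

>>> {"fn": "send_rows", "kwargs": {
  "series": [
    {"tx":4.7,"ty":0.7,"tz":-0.2,"wx":0,"wy":0,"wz":-0.18,"jaw":0},
    {"tx":4.5,"ty":1.6,"tz":-0.2,"wx":0,"wy":0,"wz":-0.18,"jaw":0},
    {"tx":4.1,"ty":2.3,"tz":-0.2,"wx":0,"wy":0,"wz":-0.18,"jaw":0},
    {"tx":3.7,"ty":3,"tz":-0.2,"wx":0,"wy":0,"wz":-0.18,"jaw":0},
    {"tx":3.1,"ty":3.6,"tz":-0.2,"wx":0,"wy":0,"wz":-0.18,"jaw":0}
  ]
}}

```text
t: 1.4
tool_pos: [0.4043, -0.1778, 0.2666]
tool_rot: [-1.544, -2.732, -0.01]
contact_force: [0.4, -0.9, 0.7]
opening: 0.0853
```

```bash
python3 -c "
from h import *
st();plan([.554,.056,.28],3.14,nmax=10)"
```

```text
t 1.4 p [ 0.4043 -0.1778  0.2666] head 2.113 z [ 0.     0.007 -1.   ] q6 -1.13 F [ 0.4  -0.91  0.65] M [-0.044 -0.013  0.014] open 0.0853
at [ 0.4043 -0.1778  0.2666] head 2.113 rows needed 6
{'tx': 2.05, 'ty': 4.15, 'tz': -0.2} {'wx': 0.001, 'wy': -0.001, 'wz': -0.171}
{'tx': 1.32, 'ty': 4.44, 'tz': -0.2} {'wx': 0.001, 'wy': -0.001, 'wz': -0.171}
{'tx': 0.54, 'ty': 4.6, 'tz': -0.21} {'wx': 0.001, 'wy': -0.001, 'wz': -0.171}
{'tx': -0.25, 'ty': 4.62, 'tz': -0.21} {'wx': 0.001, 'wy': -0.001, 'wz': -0.171}
{'tx': -1.03, 'ty': 4.51, 'tz': -0.22} {'wx': 0.001, 'wy': -0.001, 'wz': -0.171}
{'tx': -1.79, 'ty': 4.27, 'tz': -0.22} {'wx': 0.001, 'wy': -0.001, 'wz': -0.171}
```

>>> {"fn": "send_rows", "kwargs": {
  "series": [
    {"tx":2,"ty":4.2,"tz":-0.2,"wx":0,"wy":0,"wz":-0.17,"jaw":0},
    {"tx":1.3,"ty":4.4,"tz":-0.2,"wx":0,"wy":0,"wz":-0.17,"jaw":0},
    {"tx":0.5,"ty":4.6,"tz":-0.2,"wx":0,"wy":0,"wz":-0.17,"jaw":0},
    {"tx":-0.2,"ty":4.6,"tz":-0.2,"wx":0,"wy":0,"wz":-0.17,"jaw":0},
    {"tx":-1,"ty":4.5,"tz":-0.2,"wx":0,"wy":0,"wz":-0.17,"jaw":0}
  ]
}}

```text
t: 2.02
tool_pos: [0.5294, 0.0253, 0.2772]
tool_rot: [-0.234, -3.133, -0.01]
contact_force: [0.1, -0.3, 0.6]
opening: 0.0851
```

```bash
python3 -c "
from h import *
st();plan([.554,.056,.28],3.14,nmax=10)
im=ctrl.get_image('wrist')
import pickle
pickle.dump(ctrl.camera_info('wrist'),open('w1.pkl','wb'))
cv2.imwrite('pics/w1.png',im[:,:,::-1]);st()"
```

```text
t 2.02 p [0.5294 0.0253 0.2772] head 2.993 z [ 0.     0.006 -1.   ] q6 -1.52 F [ 0.13 -0.33  0.59] M [-0.014 -0.017  0.045] open 0.0851
at [0.5294 0.0253 0.2772] head 2.993 rows needed 1
{'tx': -1.97, 'ty': 3.4, 'tz': -0.26} {'wx': 0.006, 'wy': -0.0, 'wz': -0.147}
t 2.08 p [0.5311 0.0295 0.2772] head 3.001 z [ 0.002  0.01  -1.   ] q6 -1.52 F [-1.86  1.11 -0.1 ] M [ 0.021  0.045 -0.029] open 0.0851
```

View pics/w1.png

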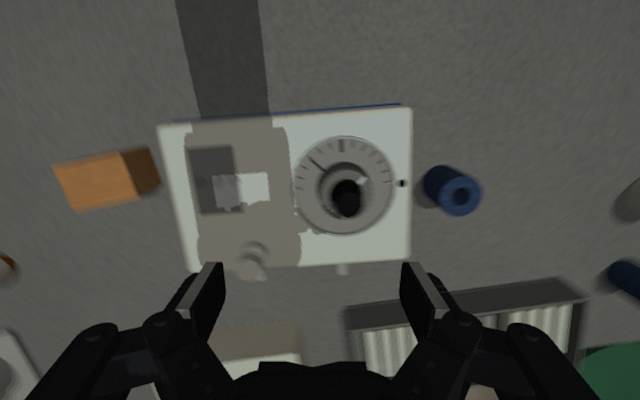

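```bash
python3 -c "
from h import *
plan([.554,.057,.21],3.3,nmax=10)"
```

```text
at [0.5311 0.0295 0.2772] head 3.001 rows needed 2
{'tx': -0.94, 'ty': 1.49, 'tz': 3.37} {'wx': 0.005, 'wy': 0.001, 'wz': -0.15}
{'tx': -1.15, 'ty': 1.35, 'tz': 3.37} {'wx': 0.005, 'wy': 0.001, 'wz': -0.15}
```

>>> {"fn": "send_rows", "kwargs": {
  "series": [
    {"tx":-0.9,"ty":1.5,"tz":2.5,"wx":0.005,"wy":0,"wz":-0.15,"jaw":0},
    {"tx":-1.1,"ty":1.3,"tz":2,"wx":0.005,"wy":0,"wz":-0.15,"jaw":0},
    {"tx":0,"ty":0,"tz":0,"wx":0,"wy":0,"wz":0,"jaw":0},
    {"tx":0,"ty":0,"tz":0,"wx":0,"wy":0,"wz":0,"jaw":0}
  ]
}}

```text
t: 2.58
tool_pos: [0.5536, 0.0589, 0.2311]
tool_rot: [-0.264, 3.13, -0.001]
contact_force: [-0.2, -0.3, 0.4]
opening: 0.0852
```

```bash
python3 -c "
from h import *
st()
import pickle
pickle.dump(ctrl.camera_info('wrist'),open('w2.pkl','wb'))
im=ctrl.get_image('wrist')
cv2.imwrite('pics/w2.png',im[:,:,::-1]);st()
cv2.imwrite('pics/w2z.png',cv2.resize(im[100:300,250:500,::-1],None,fx=3,fy=3,interpolation=cv2.INTER_CUBIC))
"
```

```text
t 2.58 p [0.5536 0.0589 0.2311] head -2.973 z [ 0.001 -0.001 -1.   ] q6 -1.77 F [-0.23 -0.32  0.35] M [ 0.048 -0.024 -0.   ] open 0.0852
t 2.62 p [0.5536 0.0588 0.2311] head -2.973 z [ 0.001 -0.    -1.   ] q6 -1.77 F [0.25 0.14 0.35] M [-0.026 -0.002  0.037] open 0.0857
```

View pics/w2z.png

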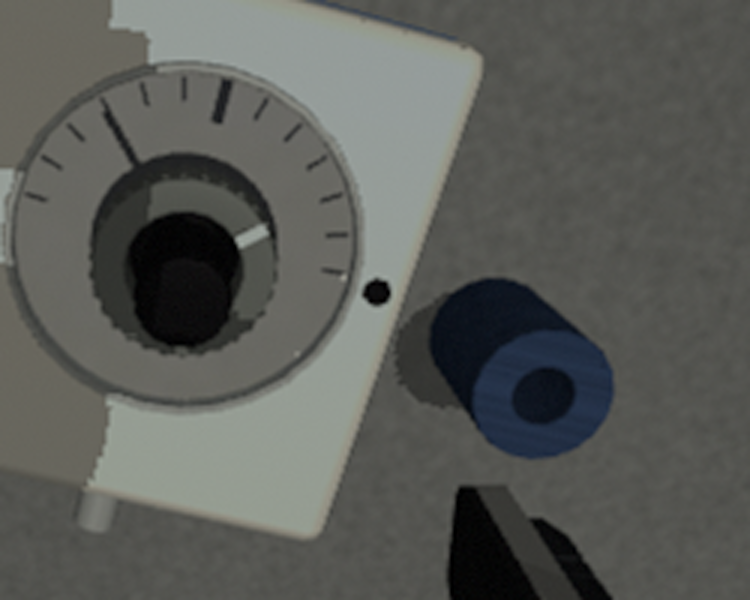

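View pics/w2.png

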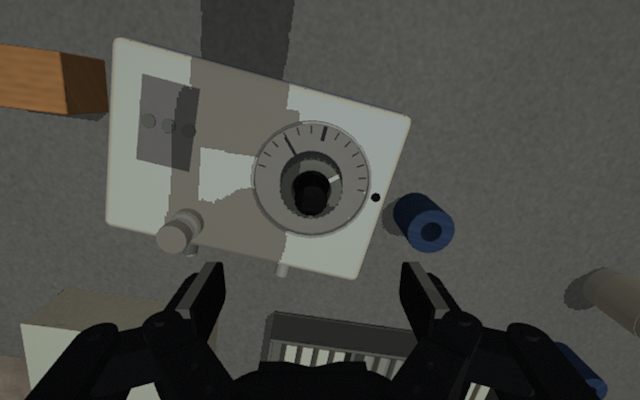

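```bash
python3 - <<'E'
from h import *
import pickle
c=pickle.load(open('w2.pkl','rb'))
f=lambda u,v:(250+(u+.5)/3-.5,100+(v+.5)/3-.5)
P=lambda u,v,z:plane(c,f(u,v),z)[:2]*1000
rim=[(362,230),(357,280),(330,340),(280,385),(230,405),(185,410),(110,390),(50,345),(14,270),(12,215),(30,160),(75,100),(130,70),(185,61),(260,76),(320,125),(350,180)]
Q=np.array([P(*r,0.089) for r in rim])
A=np.c_[2*Q,np.ones(len(Q))]; s=np.linalg.lstsq(A,(Q**2).sum(1),rcond=None)[0]; C=s[:2]; print("C",C,"r",np.sqrt(s[2]+C@C), (np.hypot(*(Q-C).T)).round(1))
an=lambda v:np.arctan2(v[1],v[0])
dot=P(377,292,.08)-C; print("dot",dot,an(dot))
for n,p in [("mark",[(227,80),(217,122)]),("needle",[(103,100),(138,165)])]:
    p=[P(*k,.088) for k in p]; print(n,[np.hypot(*(k-C)).round(1) for k in p],an(p[0]-C),an(p[0]-p[1]))
p=[P(*k,.114) for k in [(272,229),(238,243)]]; print("ridge",[np.hypot(*(k-C)).round(1) for k in p],an(p[0]-C))
print("knobtop",P(183,302,.148))
E
```

```text
C [552.65060055  58.01801834] r 61.42646552902798 [60.7 60.9 61.9 62.2 62.1 62.1 60.9 61.2 60.9 60.9 60.6 62.  62.3 62.3
 62.4 60.8 60. ]
dot [ 7.57523181 71.23730203] 1.464856450107656
mark [np.float64(57.8), np.float64(43.8)] 3.078054860682303 3.0827196271755115
needle [np.float64(56.9), np.float64(32.7)] -2.467513300179472 -2.494932991635184
ridge [np.float64(29.8), np.float64(18.2)] 2.171931438226456
knobtop [553.31468007  57.11099268]
```

```bash
python3 -c "
from h import *
plan([.5531,.0577,.106],3.31,vmax=3.2,nmax=10)"
```

```text
at [0.5536 0.0588 0.2311] head -2.973 rows needed 4
{'tx': 0.02, 'ty': -0.02, 'tz': 3.13} {'wx': -0.0, 'wy': 0.0, 'wz': 0.0}
{'tx': 0.02, 'ty': -0.02, 'tz': 3.13} {'wx': -0.0, 'wy': 0.0, 'wz': 0.0}
{'tx': 0.02, 'ty': -0.02, 'tz': 3.13} {'wx': -0.0, 'wy': 0.0, 'wz': 0.0}
{'tx': 0.02, 'ty': -0.02, 'tz': 3.13} {'wx': -0.0, 'wy': 0.0, 'wz': 0.0}
```

>>> {"fn": "send_rows", "kwargs": {
  "series": [
    {"tx":0.03,"ty":-0.03,"tz":4,"wx":0,"wy":0,"wz":0,"jaw":0},
    {"tx":0.03,"ty":-0.03,"tz":3,"wx":0,"wy":0,"wz":0,"jaw":0},
    {"tx":0.02,"ty":-0.02,"tz":2,"wx":0,"wy":0,"wz":0,"jaw":0},
    {"tx":0,"ty":0,"tz":0,"wx":0,"wy":0,"wz":0,"jaw":0},
    {"tx":0,"ty":0,"tz":0,"wx":0,"wy":0,"wz":0,"jaw":0}
  ]
}}

```text
t: 3.25
tool_pos: [0.5562, 0.0551, 0.1458]
tool_rot: [-0.251, 3.12, -0.003]
contact_force: [0.2, 0.0, 0.9]
opening: 0.0856
```

```bash
python3 -c "
from h import *
st();plan([.5531,.0577,.106],3.31,nmax=10)
im=ctrl.get_image('wrist')
cv2.imwrite('pics/w3.png',im[:,:,::-1])
"
```

```text
t 3.25 p [0.5562 0.0551 0.1458] head -2.981 z [ 0.012 -0.001 -1.   ] q6 -1.77 F [0.19 0.03 0.86] M [ 0.021  0.009 -0.001] open 0.0856
at [0.5562 0.0551 0.1458] head -2.981 rows needed 1
{'tx': 0.31, 'ty': 0.32, 'tz': 3.97} {'wx': -0.003, 'wy': 0.012, 'wz': -0.008}
```

View pics/w3.png

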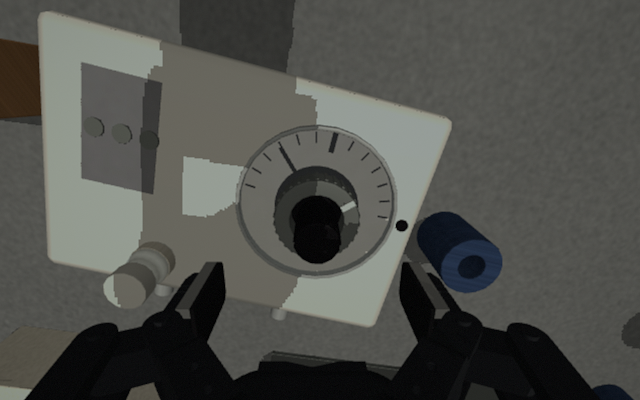

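>>> {"fn": "send_rows", "kwargs": {
  "series": [
    {"tx":0.3,"ty":0.3,"tz":0.5,"wx":0,"wy":0.012,"wz":0,"jaw":0},
    {"tx":0,"ty":0,"tz":1.2,"wx":0,"wy":0,"wz":0,"jaw":0},
    {"tx":0,"ty":0,"tz":1.2,"wx":0,"wy":0,"wz":0,"jaw":0},
    {"tx":0,"ty":0,"tz":0,"wx":0,"wy":0,"wz":0,"jaw":0}
  ]
}}

```text
t: 3.8
tool_pos: [0.5536, 0.0579, 0.1165]
tool_rot: [-0.252, 3.129, -0.005]
contact_force: [-0.1, -0.2, -0.4]
opening: 0.0854
```

```bash
python3 -c "
from h import *
st();plan([.5531,.0577,.106],3.31,nmax=10)
"
```

```text
t 3.8 p [0.5536 0.0579 0.1165] head -2.981 z [ 0.002 -0.003 -1.   ] q6 -1.76 F [-0.1  -0.23 -0.44] M [-0.022 -0.063 -0.018] open 0.0854
at [0.5536 0.0579 0.1165] head -2.981 rows needed 1
{'tx': 0.05, 'ty': -0.01, 'tz': 1.05} {'wx': -0.004, 'wy': 0.002, 'wz': -0.007}
```

Now lower to 0.106 and close slowly on the ring.

>>> {"fn": "send_rows", "kwargs": {
  "series": [
    {"tx":0.05,"ty":0,"tz":1,"wx":0,"wy":0,"wz":0,"jaw":0},
    {"tx":0,"ty":0,"tz":0,"wx":0,"wy":0,"wz":0,"jaw":0.15},
    {"tx":0,"ty":0,"tz":0,"wx":0,"wy":0,"wz":0,"jaw":0.22},
    {"tx":0,"ty":0,"tz":0,"wx":0,"wy":0,"wz":0,"jaw":0.22}
  ],
  "squeeze": 20
}}

```text
t: 4.3
tool_pos: [0.5532, 0.0577, 0.1058]
tool_rot: [-0.252, 3.129, -0.005]
contact_force: [0.1, 0.7, 1.0]
opening: 0.0665
```

```bash
python3 -c "
from h import *
st();plan([.5531,.0577,.106],3.31,nmax=10)
im=ctrl.get_image('wrist')
cv2.imwrite('pics/w4.png',im[:,:,::-1])
"
```

```text
t 4.3 p [0.5532 0.0577 0.1058] head -2.981 z [ 0.002 -0.003 -1.   ] q6 -1.76 F [0.08 0.69 0.97] M [ 0.003 -0.009  0.005] open 0.0665
at [0.5532 0.0577 0.1058] head -2.981 rows needed 1
{'tx': 0.01, 'ty': -0.0, 'tz': -0.02} {'wx': -0.004, 'wy': 0.002, 'wz': -0.008}
```

View pics/w4.png

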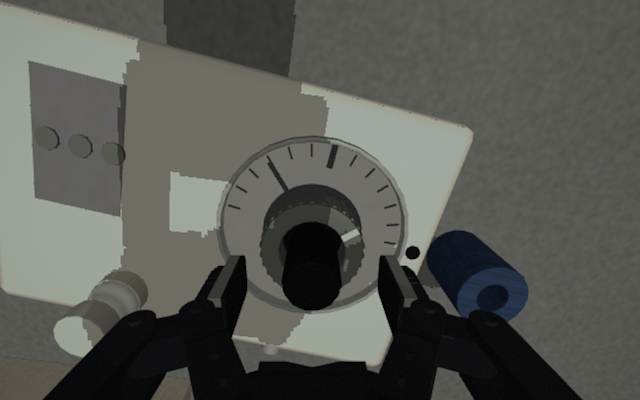

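>>> {"fn": "send_rows", "kwargs": {
  "series": [
    {"tx":0,"ty":0,"tz":0,"wx":0,"wy":0,"wz":0,"jaw":0.28},
    {"tx":0,"ty":0,"tz":0,"wx":0,"wy":0,"wz":0,"jaw":0.34},
    {"tx":0,"ty":0,"tz":0,"wx":0,"wy":0,"wz":0,"jaw":0.34},
    {"tx":0,"ty":0,"tz":0,"wx":0,"wy":0,"wz":0,"jaw":0.34}
  ],
  "squeeze": 20
}}

```text
t: 4.85
tool_pos: [0.5538, 0.0577, 0.1067]
tool_rot: [-0.252, 3.128, -0.006]
contact_force: [-0.3, 0.5, -0.5]
opening: 0.0565
```

```bash
python3 -c "
from h import *
st()"
```

```text
t 4.85 p [0.5538 0.0577 0.1067] head -2.981 z [ 0.004 -0.003 -1.   ] q6 -1.76 F [-0.32  0.46 -0.54] M [ 0.053 -0.016  0.014] open 0.0565
```

```bash
python3 -c "
from h import *
im=ctrl.get_image('wrist')
cv2.imwrite('pics/w5.png',cv2.resize(im[130:350,180:440,::-1],None,fx=2.7,fy=2.7))
im=ctrl.get_image('scene')
cv2.imwrite('pics/s5.png',cv2.resize(im[100:280,230:430,::-1],None,fx=3.3,fy=3.3))
"
```

```text
(no output)
```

View pics/w5.png

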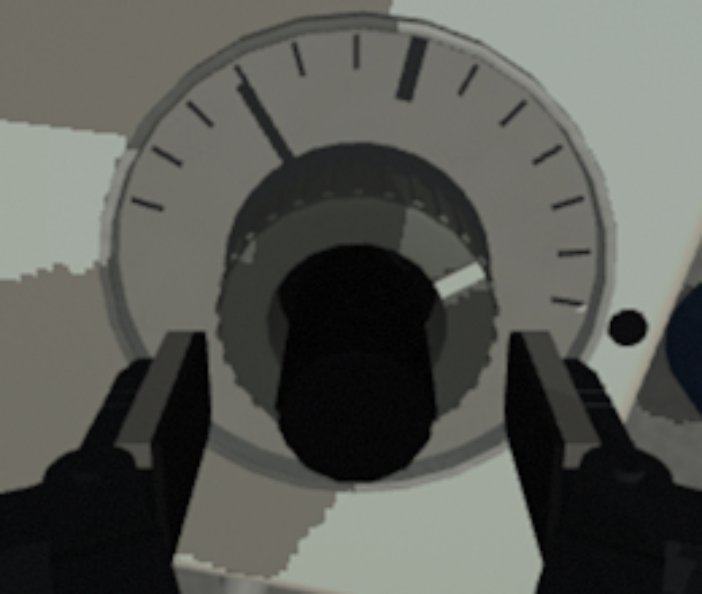

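View pics/s5.png

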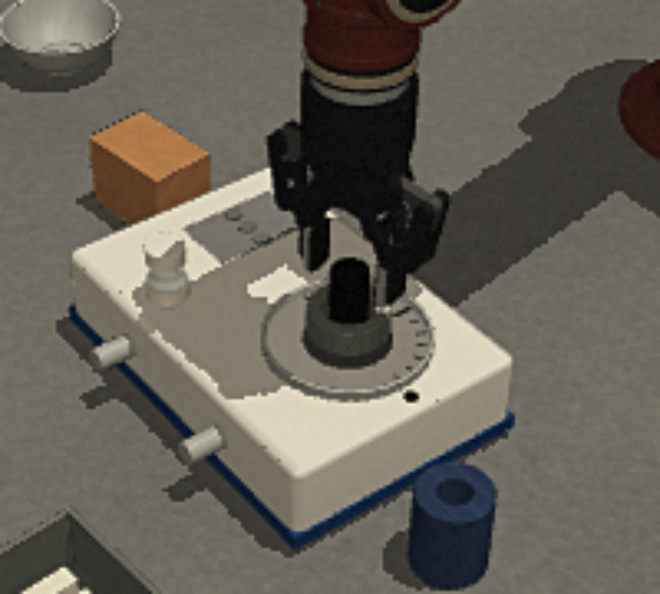

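```bash
python3 -c "
from h import *
o=ctrl.get_obs();T=Ro.from_rotvec(o['tool_rot']);p=o['tool_pos']
for n,off in (('wrist',(180,130,2.7)),('scene',(230,100,3.3))):
  c=ctrl.camera_info(n)
  for v in ([0,0,0],[0,.03,0],[0,-.03,0],[0,.03,.011],[0,-.03,.011]):
    u=proj(c,p+T.apply(v)); print(n,v,u.round(1),((u-off[:2])*off[2]).round(0))
  for X in ([.5531,.0577,.089],[.5531,.0577,.148],[.5531,.0577,.114]): print('axis',X,((proj(c,X)-off[:2])*off[2]).round(0))
"
```

```text
wrist [0, 0, 0] [312.9 245. ] [359. 310.]
wrist [0, 0.03, 0] [362.7 244.9] [493. 310.]
wrist [0, -0.03, 0] [263. 245.] [224. 311.]
wrist [0, 0.03, 0.011] [360.  237.1] [486. 289.]
wrist [0, -0.03, 0.011] [265.6 237.2] [231. 289.]
axis [0.5531, 0.0577, 0.089] [359. 275.]
axis [0.5531, 0.0577, 0.148] [359. 415.]
axis [0.5531, 0.0577, 0.114] [359. 324.]
scene [0, 0, 0] [336.1 194.2] [350. 311.]
scene [0, 0.03, 0] [346.3 199.6] [384. 329.]
scene [0, -0.03, 0] [326.2 188.9] [318. 293.]
scene [0, 0.03, 0.011] [346.1 203.1] [383. 340.]
scene [0, -0.03, 0.011] [326.2 192.4] [317. 305.]
axis [0.5531, 0.0577, 0.089] [350. 329.]
axis [0.5531, 0.0577, 0.148] [353. 266.]
axis [0.5531, 0.0577, 0.114] [351. 303.]
```

```bash
python3 -c "
from h import *
o=ctrl.get_obs();T=Ro.from_rotvec(o['tool_rot']);p=o['tool_pos']
c=ctrl.camera_info('wrist')
for uv in ((207,335),(510,333),(150,440),(210,410)):
  a,d=ray(c,(180+uv[0]/2.7,130+uv[1]/2.7)); a=T.inv().apply(a-p); d=T.inv().apply(d)
  for x in (.011,-.011): print(uv,x,(a+d*(x-a[0])/d[0]).round(4)*1000)
  for y in (.028,-.028): print(uv,y,(a+d*(y-a[1])/d[1]).round(4)*1000)
"
```

```text
(207, 335) 0.011 [ 11.  -27.8 -31.7]
(207, 335) -0.011 [-11.  -36.    9.1]
(207, 335) 0.028 [ 159.4   28.  -306.9]
(207, 335) -0.028 [ 10.3 -28.  -30.5]
(510, 333) 0.011 [ 11.   27.6 -31. ]
(510, 333) -0.011 [-11.   36.1   9.9]
(510, 333) 0.028 [ 10.   28.  -29.2]
(510, 333) -0.028 [ 155.1  -28.  -299.5]
(150, 440) 0.011 [ 11.  -30.6 -63.5]
(150, 440) -0.011 [-11.  -39.8 -32.3]
(150, 440) 0.028 [ 152.2   28.  -263.5]
(150, 440) -0.028 [ 17.4 -28.  -72.5]
(210, 410) 0.011 [ 11.  -23.2 -55.8]
(210, 410) -0.011 [-11.  -30.  -22.3]
(210, 410) 0.028 [ 174.7   28.  -305.1]
(210, 410) -0.028 [ -4.5 -28.  -32.3]
```

```bash
python3 -c "
from h import *
o=ctrl.get_obs();T=Ro.from_rotvec(o['tool_rot']);p=o['tool_pos']
c=ctrl.camera_info('wrist')
for uv in ((222,263),(402,263),(245,256),(380,256),(256.5,254),(369,254)):
  a,d=ray(c,uv); a=T.inv().apply(a-p); d=T.inv().apply(d)
  print(uv,(a+d*(.011-a[0])/d[0]).round(4)*1000)
from station import ctrl as c2; print([x for x in dir(ctrl) if x[0]!='_'])
"
```

```text
(222, 263) [ 11.  -42.4 -40.3]
(402, 263) [ 11.   41.4 -40.5]
(245, 256) [ 11.  -33.1 -33.6]
(380, 256) [ 11.   32.5 -33.8]
(256.5, 254) [ 11.  -27.8 -31.6]
(369, 254) [ 11.   27.5 -31.7]
['MotionError', 'camera_info', 'finish_job', 'get_image', 'get_obs']
```

```bash
python3 -c "
from h import *
st()
o=ctrl.get_obs();T=Ro.from_rotvec(o['tool_rot']);p=o['tool_pos']
c=ctrl.camera_info('wrist'); print('cam in tool',T.inv().apply(-c['R'].T@c['t']-p).round(4))
for uv in ((312,368),(260,363)):
  a,d=ray(c,uv); a=T.inv().apply(a-p); d=T.inv().apply(d)
  for x in (.0,.03,.038,.0425): print(uv,(a+d*(x-a[0])/d[0]).round(4)*1000)
"
```

```text
t 4.95 p [0.5537 0.0577 0.1066] head -2.981 z [ 0.004 -0.003 -1.   ] q6 -1.76 F [-0.49  0.26 -0.08] M [-0.009  0.001 -0.016] open 0.0563
cam in tool [ 0.0837 -0.0004 -0.1665]
(312, 368) [  0.   -0.5 -88.8]
(312, 368) [  30.    -0.5 -116.6]
(312, 368) [  38.    -0.5 -124.1]
(312, 368) [  42.5   -0.5 -128.3]
(260, 363) [  0.  -17.9 -86.8]
(260, 363) [  30.   -11.6 -115.4]
(260, 363) [  38.  -10. -123.]
(260, 363) [  42.5   -9.  -127.3]
```

>>> {"fn": "send_rows", "kwargs": {
  "series": [
    {"tx":0,"ty":0,"tz":0,"wx":0,"wy":0.004,"wz":0,"jaw":0.15},
    {"tx":0,"ty":0,"tz":0,"wx":0,"wy":0,"wz":0,"jaw":0.15},
    {"tx":0,"ty":0,"tz":0.8,"wx":0,"wy":0,"wz":0,"jaw":0.15},
    {"tx":0,"ty":0,"tz":0.8,"wx":0,"wy":0,"wz":0,"jaw":0.15},
    {"tx":0,"ty":0,"tz":0,"wx":0,"wy":0,"wz":0,"jaw":0.15}
  ]
}}

```text
t: 5.58
tool_pos: [0.5533, 0.0576, 0.0889]
tool_rot: [0.252, -3.13, 0.006]
contact_force: [-0.2, 0.3, 0.6]
opening: 0.0729
```

```bash
python3 -c "
from h import *
st();plan([.5531,.0577,.067],3.31)
im=ctrl.get_image('wrist')
cv2.imwrite('pics/w6.png',im[:,:,::-1])
im=ctrl.get_image('scene')
cv2.imwrite('pics/s6.png',cv2.resize(im[100:280,230:430,::-1],None,fx=3.3,fy=3.3))
"
```

```text
t 5.58 p [0.5533 0.0576 0.0889] head -2.981 z [-0.002 -0.004 -1.   ] q6 -1.76 F [-0.2   0.31  0.64] M [0.064 0.06  0.006] open 0.0729
at [0.5533 0.0576 0.0889] head -2.981 rows needed 1
{'tx': 0.01, 'ty': 0.02, 'tz': 2.19} {'wx': -0.004, 'wy': -0.002, 'wz': -0.008}
```

View pics/w6.png

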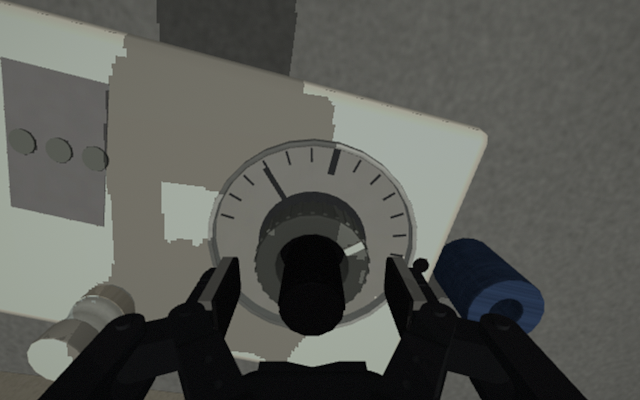

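View pics/s6.png

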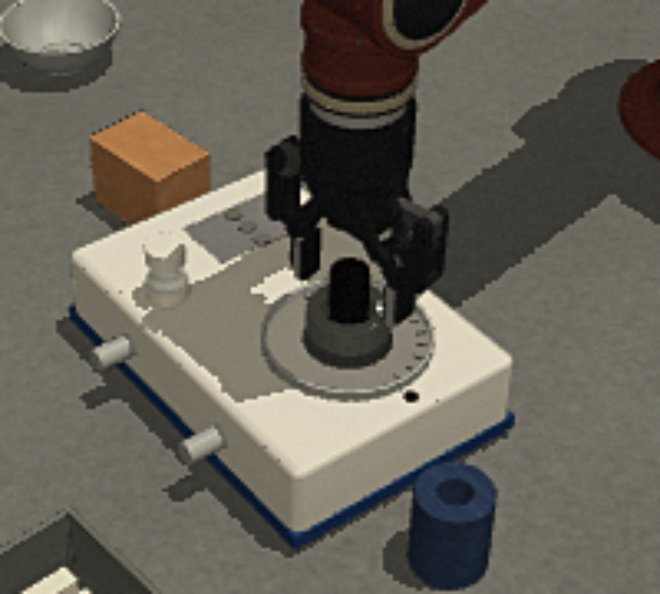

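>>> {"fn": "send_rows", "kwargs": {
  "series": [
    {"tx":0,"ty":0.02,"tz":0.7,"wx":0,"wy":0,"wz":0,"jaw":0.15},
    {"tx":0,"ty":0,"tz":0.6,"wx":0,"wy":0,"wz":0,"jaw":0.15},
    {"tx":0,"ty":0,"tz":0.4,"wx":0,"wy":0,"wz":0,"jaw":0.15},
    {"tx":0,"ty":0,"tz":0,"wx":0,"wy":0,"wz":0,"jaw":0.15}
  ]
}}

```text
t: 6.18
tool_pos: [0.554, 0.0578, 0.0718]
tool_rot: [0.252, -3.131, 0.006]
contact_force: [-0.2, 0.2, -0.1]
opening: 0.0725
```

```bash
python3 -c "
from h import *
st();plan([.5531,.0577,.069],3.31)
im=ctrl.get_image('wrist')
cv2.imwrite('pics/w7.png',im[:,:,::-1])
im=ctrl.get_image('scene')
cv2.imwrite('pics/s7.png',cv2.resize(im[100:280,230:430,::-1],None,fx=3.3,fy=3.3))
"
```

```text
t 6.17 p [0.554  0.0578 0.0718] head -2.981 z [ 0.    -0.004 -1.   ] q6 -1.76 F [-0.22  0.19 -0.06] M [-0.019  0.021 -0.   ] open 0.0725
at [0.554  0.0578 0.0718] head -2.981 rows needed 1
{'tx': 0.09, 'ty': 0.01, 'tz': 0.28} {'wx': -0.004, 'wy': -0.0, 'wz': -0.008}
```

View pics/w7.png

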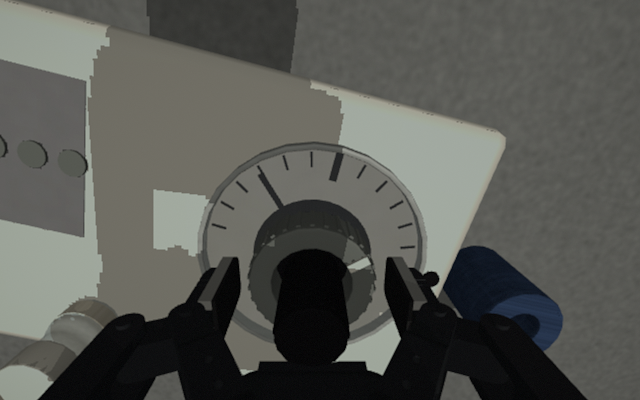

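View pics/s7.png

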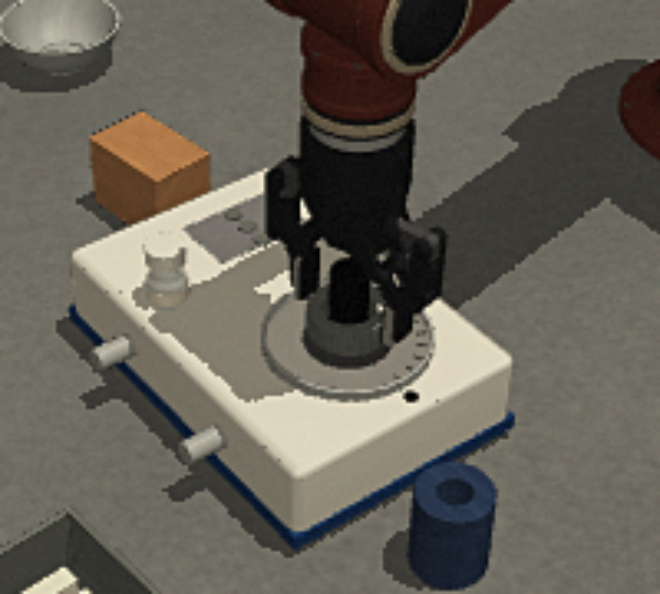

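>>> {"fn": "send_rows", "kwargs": {
  "series": [
    {"tx":0.08,"ty":0,"tz":0.15,"wx":0,"wy":0,"wz":0,"jaw":0.22},
    {"tx":0,"ty":0,"tz":0,"wx":0,"wy":0,"wz":0,"jaw":0.27},
    {"tx":0,"ty":0,"tz":0,"wx":0,"wy":0,"wz":0,"jaw":0.4},
    {"tx":0,"ty":0,"tz":0,"wx":0,"wy":0,"wz":0,"jaw":0.4},
    {"tx":0,"ty":0,"tz":0,"wx":0,"wy":0,"wz":0,"jaw":0.4}
  ],
  "squeeze": 20
}}

```text
t: 6.9
tool_pos: [0.5539, 0.0574, 0.0717]
tool_rot: [-0.252, 3.13, -0.007]
contact_force: [-0.3, 0.6, 0.6]
opening: 0.0591
```

```bash
python3 -c "
from h import *
st();plan([.5531,.0577,.069],3.31)
"
```

```text
t 6.9 p [0.5539 0.0574 0.0717] head -2.981 z [ 0.002 -0.004 -1.   ] q6 -1.76 F [-0.26  0.61  0.63] M [-0.06   0.08   0.041] open 0.0591
at [0.5539 0.0574 0.0717] head -2.981 rows needed 1
{'tx': 0.08, 'ty': 0.04, 'tz': 0.27} {'wx': -0.005, 'wy': 0.001, 'wz': -0.008}
```

>>> {"fn": "send_rows", "kwargs": {
  "series": [
    {"tx":0,"ty":0,"tz":0,"wx":0,"wy":0,"wz":0.1,"jaw":0.4},
    {"tx":0,"ty":0,"tz":0,"wx":0,"wy":0,"wz":0.15,"jaw":0.4},
    {"tx":0,"ty":0,"tz":0,"wx":0,"wy":0,"wz":0.15,"jaw":0.4},
    {"tx":0,"ty":0,"tz":0,"wx":0,"wy":0,"wz":0,"jaw":0.4}
  ]
}}

```text
t: 7.4
tool_pos: [0.554, 0.0579, 0.0716]
tool_rot: [0.391, 3.114, -0.006]
contact_force: [-0.3, -0.1, 1.3]
opening: 0.0586
```

```bash
python3 -c "
from h import *
st();plan([.5531,.0577,.069],2.6)
im=ctrl.get_image('wrist')
cv2.imwrite('pics/w8.png',im[:,:,::-1])
"
```

```text
t 7.4 p [0.554  0.0579 0.0716] head 2.892 z [ 0.002 -0.004 -1.   ] q6 -1.35 F [-0.29 -0.13  1.26] M [-0.188  0.119  0.017] open 0.0586
at [0.554  0.0579 0.0716] head 2.892 rows needed 2
{'tx': 0.04, 'ty': -0.02, 'tz': 0.13} {'wx': -0.001, 'wy': 0.002, 'wz': 0.146}
{'tx': 0.04, 'ty': -0.02, 'tz': 0.13} {'wx': -0.001, 'wy': 0.002, 'wz': 0.146}
```

View pics/w8.png

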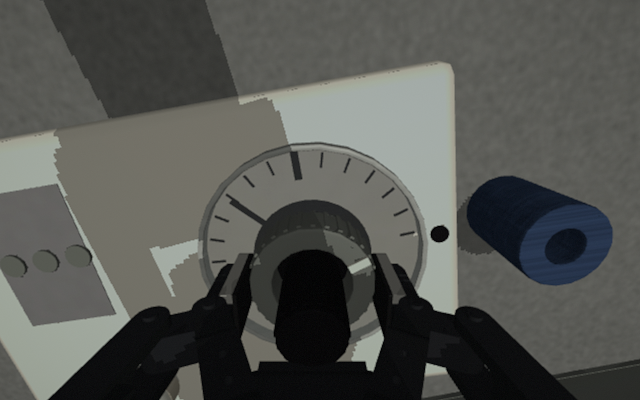

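>>> {"fn": "send_rows", "kwargs": {
  "series": [
    {"tx":0,"ty":0,"tz":0,"wx":0,"wy":0,"wz":0.12,"jaw":0.4},
    {"tx":0,"ty":0,"tz":0,"wx":0,"wy":0,"wz":0.12,"jaw":0.4},
    {"tx":0,"ty":0,"tz":0,"wx":0,"wy":0,"wz":0.06,"jaw":0.4}
  ]
}}

```text
t: 7.82
tool_pos: [0.5541, 0.0581, 0.0716]
tool_rot: [0.853, 3.02, -0.004]
contact_force: [-0.7, 0.2, 0.5]
opening: 0.0591
```

```bash
python3 -c "
from h import *
st()
"
```

```text
t 7.83 p [0.5541 0.0581 0.0716] head 2.591 z [ 0.003 -0.003 -1.   ] q6 -1.05 F [-0.69  0.2   0.48] M [-0.154  0.098  0.011] open 0.0591
```

>>> {"fn": "send_rows", "kwargs": {
  "series": [
    {"tx":0,"ty":0,"tz":0,"wx":0,"wy":0,"wz":0.06,"jaw":0.4}
  ]
}}

```text
t: 7.95
tool_pos: [0.5541, 0.0582, 0.0717]
tool_rot: [0.942, 2.993, -0.004]
contact_force: [0.1, 0.3, 0.5]
opening: 0.0587
```

```bash
python3 -c "
from h import *
st()
"
```

```text
t 7.95 p [0.5541 0.0582 0.0717] head 2.532 z [ 0.003 -0.004 -1.   ] q6 -0.99 F [0.11 0.32 0.54] M [-0.267 -0.106  0.688] open 0.0587
```

>>> {"fn": "send_rows", "kwargs": {
  "series": [
    {"tx":0,"ty":0,"tz":0,"wx":0,"wy":0,"wz":0.02,"jaw":0.4},
    {"tx":0,"ty":0,"tz":0,"wx":0,"wy":0,"wz":0,"jaw":0.1},
    {"tx":0,"ty":0,"tz":0,"wx":0,"wy":0,"wz":0,"jaw":0.1},
    {"tx":0,"ty":0,"tz":0,"wx":0,"wy":0,"wz":0,"jaw":0.1}
  ]
}}

```text
t: 8.45
tool_pos: [0.5541, 0.0583, 0.0715]
tool_rot: [0.965, 2.986, -0.003]
contact_force: [-0.3, -0.4, 0.2]
opening: 0.0769
```

```bash
python3 -c "
from h import *
st()
"
```

```text
t 8.45 p [0.5541 0.0583 0.0715] head 2.516 z [ 0.003 -0.003 -1.   ] q6 -0.97 F [-0.32 -0.36  0.18] M [ 0.013 -0.003 -0.003] open 0.0769
```

>>> {"fn": "send_rows", "kwargs": {
  "series": [
    {"tx":0,"ty":0,"tz":-3,"wx":0,"wy":0,"wz":0,"jaw":0.1},
    {"tx":0,"ty":0,"tz":-4,"wx":0,"wy":0,"wz":0,"jaw":0.1},
    {"tx":0,"ty":0,"tz":-1,"wx":0,"wy":0,"wz":-0.18,"jaw":0.1},
    {"tx":0,"ty":0,"tz":0,"wx":0,"wy":0,"wz":-0.18,"jaw":0.1},
    {"tx":0,"ty":0,"tz":0,"wx":0,"wy":0,"wz":-0.18,"jaw":0.1}
  ]
}}

```text
t: 9.07
tool_pos: [0.5537, 0.0586, 0.1539]
tool_rot: [0.105, 3.138, -0.003]
contact_force: [0.4, 1.1, -0.2]
opening: 0.0769
```

>>> {"fn": "send_rows", "kwargs": {
  "series": [
    {"tx":0,"ty":0,"tz":0,"wx":0,"wy":0,"wz":-0.18,"jaw":0.1},
    {"tx":0,"ty":0,"tz":0,"wx":0,"wy":0,"wz":-0.18,"jaw":0.1},
    {"tx":0,"ty":0,"tz":0,"wx":0,"wy":0,"wz":0,"jaw":0.3},
    {"tx":0,"ty":0,"tz":0,"wx":0,"wy":0,"wz":0,"jaw":0.3}
  ]
}}

```text
t: 9.57
tool_pos: [0.5537, 0.0586, 0.1542]
tool_rot: [-0.471, 3.104, -0.004]
contact_force: [-0.0, -0.3, -0.4]
opening: 0.0596
```

```bash
python3 -c "
from h import *
st();plan([.5531,.0577,.14],3.4)
import pickle
pickle.dump(ctrl.camera_info('wrist'),open('w9.pkl','wb'))
im=ctrl.get_image('wrist')
cv2.imwrite('pics/w9.png',im[:,:,::-1])
cv2.imwrite('pics/w9z.png',cv2.resize(im[100:300,200:450,::-1],None,fx=3,fy=3,interpolation=cv2.INTER_CUBIC))
"
```

```text
t 9.57 p [0.5537 0.0586 0.1542] head -2.84 z [ 0.003 -0.002 -1.   ] q6 -1.9 F [-0.01 -0.27 -0.42] M [0.014 0.024 0.037] open 0.0596
at [0.5537 0.0586 0.1542] head -2.84 rows needed 1
{'tx': 0.09, 'ty': -0.07, 'tz': 1.42} {'wx': -0.003, 'wy': 0.002, 'wz': 0.043}
```

View pics/w9z.png

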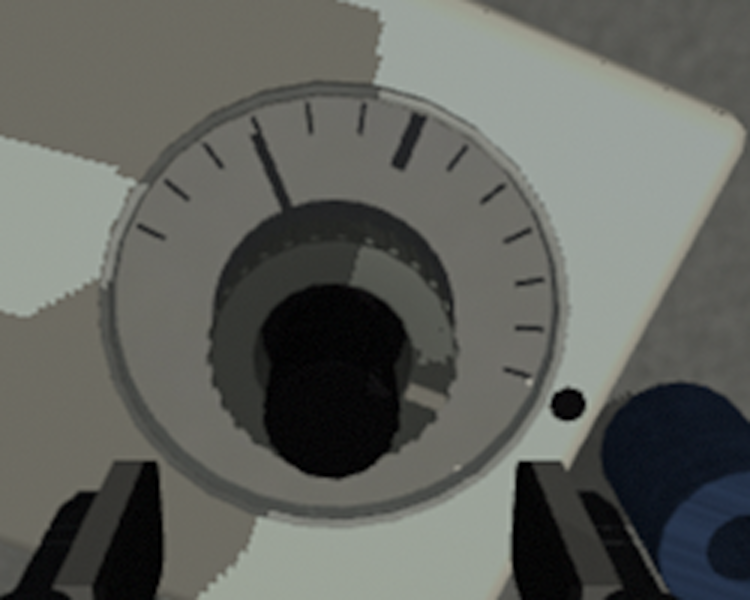

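```bash
cat > m.py <<'E'
from h import *
import pickle
def an(v): return np.arctan2(v[1],v[0])
def mk(pk,x0,y0,s):
    c=pickle.load(open(pk,'rb'))
    return lambda u,v,z: plane(c,(x0+(u+.5)/s-.5,y0+(v+.5)/s-.5),z)[:2]*1000
E
python3 - <<'E'
from m import *
P=mk('w9.pkl',200,100,3)
rim=[(102,300),(568,300),(330,82),(340,525),(150,175),(500,150),(160,455),(505,465),(220,110),(230,505),(440,105)]
Q=np.array([P(*r,0.089) for r in rim])
A=np.c_[2*Q,np.ones(len(Q))]; s=np.linalg.lstsq(A,(Q**2).sum(1),rcond=None)[0]; C=s[:2]; print("C",C,"r",np.sqrt(s[2]+C@C),np.hypot(*(Q-C).T).round(1))
dot=P(568,405,.08)-C; print("dot",an(dot))
p=[P(*k,.114) for k in [(449,403),(412,388)]]; print("ridge",[np.hypot(*(k-C)).round(1) for k in p],an(p[0]-C),an(p[0]-p[1]))
for n,p in [("mark",[(418,116),(400,167)]),("needle",[(255,128),(288,208)])]:
    p=[P(*k,.088) for k in p]; print(n,[np.hypot(*(k-C)).round(1) for k in p],an(p[0]-C),an(p[0]-p[1]))
print("knobtop",P(333,419,.148), "ringtop L R",P(208,350,.114),P(458,350,.114))
E
```

```text
C [553.63855006  57.74774269] r 62.69891818051151 [62.4 61.9 63.2 61.8 61.9 62.2 63.1 63.7 63.3 63.  63.1]
dot 1.4743172062797647
ridge [np.float64(30.2), np.float64(20.2)] 1.4786259942204771 1.4601722911102324
mark [np.float64(58.5), np.float64(45.1)] 3.0835758229947188 3.1237075204045874
needle [np.float64(55.6), np.float64(33.7)] -2.469686710056975 -2.4716027852837024
knobtop [553.27111684  57.25977893] ringtop L R [560.44364463  27.70755779] [542.57811516  85.24111995]
```

```bash
python3 -c "
from h import *
plan([.5535,.0576,.105],3.443)"
```

```text
at [0.5537 0.0587 0.1542] head -2.84 rows needed 1
{'tx': 0.06, 'ty': -0.08, 'tz': 4.92} {'wx': -0.003, 'wy': 0.002, 'wz': 0.0}
```

>>> {"fn": "send_rows", "kwargs": {
  "series": [
    {"tx":0.05,"ty":-0.08,"tz":2,"wx":0,"wy":0,"wz":0,"jaw":0.3},
    {"tx":0,"ty":0,"tz":2,"wx":0,"wy":0,"wz":0,"jaw":0.3},
    {"tx":0,"ty":0,"tz":0,"wx":0,"wy":0,"wz":0,"jaw":0.4},
    {"tx":0,"ty":0,"tz":0,"wx":0,"wy":0,"wz":0,"jaw":0.45}
  ]
}}

```text
t: 10.12
tool_pos: [0.5525, 0.0575, 0.1101]
tool_rot: [-0.467, 3.107, -0.003]
contact_force: [-0.2, -0.5, 0.8]
opening: 0.0469
```

```bash
python3 -c "
from h import *
st();plan([.5535,.0576,.105],3.443)
im=ctrl.get_image('wrist')
cv2.imwrite('pics/w10.png',im[:,:,::-1])"
```

```text
t 10.12 p [0.5525 0.0575 0.1101] head -2.843 z [ 0.    -0.002 -1.   ] q6 -1.9 F [-0.19 -0.55  0.83] M [ 0.     0.044 -0.009] open 0.0469
at [0.5525 0.0575 0.1101] head -2.843 rows needed 1
{'tx': -0.1, 'ty': -0.02, 'tz': 0.51} {'wx': -0.002, 'wy': -0.0, 'wz': -0.003}
```

View pics/w10.png

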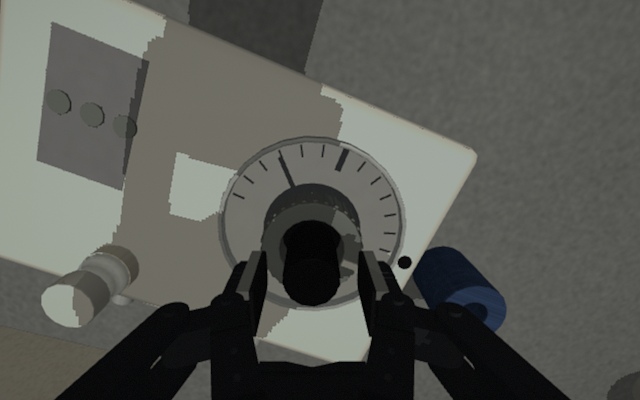

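```bash
python3 -c "
from h import *
o=ctrl.get_obs();T=Ro.from_rotvec(o['tool_rot']);p=o['tool_pos']
c=ctrl.camera_info('wrist')
for uv in ((266,251.5),(359,251.5)):
  a,d=ray(c,uv); a=T.inv().apply(a-p); d=T.inv().apply(d)
  print(uv,(a+d*(.011-a[0])/d[0]).round(4)*1000)
"
```

```text
(266, 251.5) [ 11.  -23.4 -29. ]
(359, 251.5) [ 11.   23.1 -29.1]
```

>>> {"fn": "send_rows", "kwargs": {
  "series": [
    {"tx":-0.1,"ty":0,"tz":0.4,"wx":0,"wy":0,"wz":0,"jaw":0.5},
    {"tx":0,"ty":0,"tz":0,"wx":0,"wy":0,"wz":0,"jaw":0.55},
    {"tx":0,"ty":0,"tz":0,"wx":0,"wy":0,"wz":0,"jaw":0.6},
    {"tx":0,"ty":0,"tz":0,"wx":0,"wy":0,"wz":0,"jaw":0.6}
  ]
}}

```text
t: 10.68
tool_pos: [0.5545, 0.0578, 0.1074]
tool_rot: [-0.466, 3.104, -0.004]
contact_force: [-0.1, -1.1, -0.4]
opening: 0.0345
```

```bash
python3 -c "
from h import *
st();plan([.5535,.0576,.105],3.443)"
```

```text
t 10.68 p [0.5545 0.0578 0.1074] head -2.843 z [ 0.003 -0.002 -1.   ] q6 -1.9 F [-0.11 -1.09 -0.36] M [-0.019 -0.026 -0.033] open 0.0345
at [0.5545 0.0578 0.1074] head -2.843 rows needed 1
{'tx': 0.1, 'ty': 0.01, 'tz': 0.24} {'wx': -0.003, 'wy': 0.002, 'wz': -0.003}
```

>>> {"fn": "send_rows", "kwargs": {
  "series": [
    {"tx":0.08,"ty":0,"tz":0.2,"wx":0,"wy":0,"wz":0,"jaw":0.6},
    {"tx":0,"ty":0,"tz":0,"wx":0,"wy":0,"wz":0,"jaw":0.75},
    {"tx":0,"ty":0,"tz":0,"wx":0,"wy":0,"wz":0,"jaw":0.75},
    {"tx":0,"ty":0,"tz":0,"wx":0,"wy":0,"wz":0,"jaw":0.75}
  ],
  "squeeze": 45
}}

```text
t: 11.18
tool_pos: [0.5537, 0.0573, 0.1056]
tool_rot: [-0.466, 3.104, -0.004]
contact_force: [-0.2, -0.9, 0.5]
opening: 0.0263
```

```bash
python3 -c "
from h import *
st();plan([.5535,.0576,.105],3.443)
im=ctrl.get_image('wrist')
cv2.imwrite('pics/w11.png',im[:,:,::-1]);st()"
```

```text
t 11.18 p [0.5537 0.0573 0.1056] head -2.844 z [ 0.003 -0.002 -1.   ] q6 -1.9 F [-0.18 -0.93  0.51] M [-0.008  0.009  0.049] open 0.0263
at [0.5537 0.0573 0.1056] head -2.844 rows needed 1
{'tx': 0.01, 'ty': 0.03, 'tz': 0.06} {'wx': -0.003, 'wy': 0.002, 'wz': -0.003}
t 11.22 p [0.5537 0.0574 0.1056] head -2.844 z [ 0.003 -0.002 -1.   ] q6 -1.9 F [-0.22 -0.35  0.64] M [0.013 0.043 0.023] open 0.0264
```

View pics/w11.png

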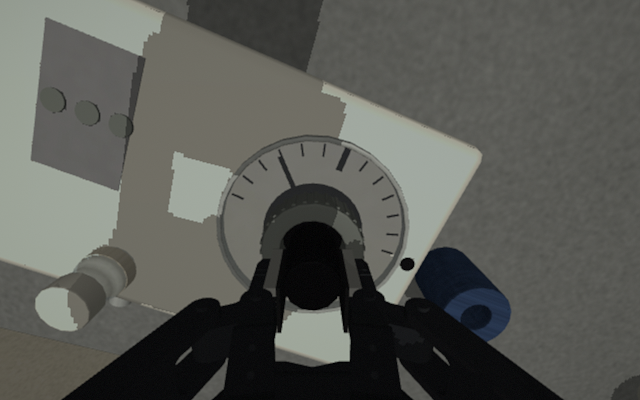

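>>> {"fn": "send_rows", "kwargs": {
  "series": [
    {"tx":0,"ty":0,"tz":0.2,"wx":0,"wy":0,"wz":0,"jaw":0.75},
    {"tx":0,"ty":0,"tz":0,"wx":0,"wy":0,"wz":0,"jaw":0.75}
  ]
}}

```text
t: 11.48
tool_pos: [0.5537, 0.0574, 0.1037]
tool_rot: [-0.466, 3.104, -0.004]
contact_force: [-0.4, 0.8, 0.4]
opening: 0.0263
```

>>> {"fn": "send_rows", "kwargs": {
  "series": [
    {"tx":0,"ty":0,"tz":0.15,"wx":0,"wy":0,"wz":0,"jaw":0.75},
    {"tx":0,"ty":0,"tz":0,"wx":0,"wy":0,"wz":0,"jaw":0.75}
  ]
}}

```text
t: 11.72
tool_pos: [0.5538, 0.0574, 0.1022]
tool_rot: [-0.466, 3.104, -0.004]
contact_force: [-1.0, -1.4, 1.5]
opening: 0.0262
```

```bash
python3 -c "
from h import *
st()"
```

```text
t 11.72 p [0.5538 0.0574 0.1022] head -2.843 z [ 0.003 -0.002 -1.   ] q6 -1.9 F [-0.95 -1.4   1.5 ] M [-0.021  0.154  0.008] open 0.0262
```

>>> {"fn": "send_rows", "kwargs": {
  "series": [
    {"tx":0,"ty":0,"tz":0.1,"wx":0,"wy":0,"wz":0,"jaw":0.75},
    {"tx":0,"ty":0,"tz":0,"wx":0,"wy":0,"wz":0,"jaw":0.75}
  ]
}}

```text
t: 11.98
tool_pos: [0.5538, 0.0574, 0.1012]
tool_rot: [-0.466, 3.104, -0.004]
contact_force: [-0.2, -0.7, 1.7]
opening: 0.0261
```

>>> {"fn": "send_rows", "kwargs": {
  "series": [
    {"tx":0,"ty":0,"tz":0.1,"wx":0,"wy":0,"wz":0,"jaw":0.75},
    {"tx":0,"ty":0,"tz":0,"wx":0,"wy":0,"wz":0,"jaw":0.75}
  ]
}}

```text
t: 12.22
tool_pos: [0.5538, 0.0574, 0.1004]
tool_rot: [-0.466, 3.104, -0.004]
contact_force: [-0.6, 0.0, 2.7]
opening: 0.0259
```

>>> {"fn": "send_rows", "kwargs": {
  "series": [
    {"tx":0,"ty":0,"tz":0.1,"wx":0,"wy":0,"wz":0,"jaw":0.75},
    {"tx":0,"ty":0,"tz":0,"wx":0,"wy":0,"wz":0,"jaw":0.75}
  ]
}}

```text
t: 12.48
tool_pos: [0.5538, 0.0574, 0.1001]
tool_rot: [-0.466, 3.104, -0.004]
contact_force: [-2.6, -0.3, 3.0]
opening: 0.0263
```

>>> {"fn": "send_rows", "kwargs": {
  "series": [
    {"tx":0,"ty":0,"tz":0.1,"wx":0,"wy":0,"wz":0,"jaw":0.75},
    {"tx":0,"ty":0,"tz":0,"wx":0,"wy":0,"wz":0,"jaw":0.75}
  ]
}}

```text
t: 12.72
tool_pos: [0.5539, 0.0574, 0.0999]
tool_rot: [-0.466, 3.104, -0.004]
contact_force: [-3.0, -0.3, 4.5]
opening: 0.0264
```

>>> {"fn": "send_rows", "kwargs": {
  "series": [
    {"tx":0,"ty":0,"tz":0.15,"wx":0,"wy":0,"wz":0,"jaw":0.75}
  ]
}}

```text
t: 12.85
tool_pos: [0.5539, 0.0574, 0.0991]
tool_rot: [-0.466, 3.104, -0.004]
contact_force: [-4.6, -1.0, 8.6]
opening: 0.0266
```

>>> {"fn": "send_rows", "kwargs": {
  "series": [
    {"tx":0,"ty":0,"tz":0.1,"wx":0,"wy":0,"wz":0,"jaw":0.75}
  ]
}}

```text
t: 12.98
tool_pos: [0.554, 0.0574, 0.0991]
tool_rot: [-0.466, 3.105, -0.004]
contact_force: [-5.2, -0.3, 9.4]
opening: 0.026
```

>>> {"fn": "send_rows", "kwargs": {
  "series": [
    {"tx":0.05,"ty":0,"tz":0.12,"wx":0,"wy":0,"wz":0,"jaw":0.75}
  ]
}}

```text
t: 13.1
tool_pos: [0.5539, 0.0574, 0.0991]
tool_rot: [-0.466, 3.104, -0.004]
contact_force: [-3.4, 0.4, 8.5]
opening: 0.0264
```

>>> {"fn": "send_rows", "kwargs": {
  "series": [
    {"tx":0,"ty":0,"tz":0,"wx":0,"wy":0,"wz":0,"jaw":0.75}
  ]
}}

```text
t: 13.22
tool_pos: [0.5539, 0.0574, 0.0998]
tool_rot: [-0.466, 3.104, -0.004]
contact_force: [-3.6, -0.8, 4.5]
opening: 0.0264
```

```bash
python3 -c "
from h import *
st()
im=ctrl.get_image('wrist')
cv2.imwrite('pics/w12.png',cv2.resize(im[100:300,200:450,::-1],None,fx=3,fy=3,interpolation=cv2.INTER_CUBIC));st()"
```

```text
t 13.22 p [0.5539 0.0574 0.0998] head -2.843 z [ 0.003 -0.002 -1.   ] q6 -1.9 F [-3.59 -0.77  4.46] M [-0.038  0.64  -0.063] open 0.0264
t 13.28 p [0.5539 0.0574 0.0997] head -2.843 z [ 0.003 -0.002 -1.   ] q6 -1.9 F [-3.36 -0.45  5.37] M [-0.031  0.578  0.015] open 0.0261
```

View pics/w12.png

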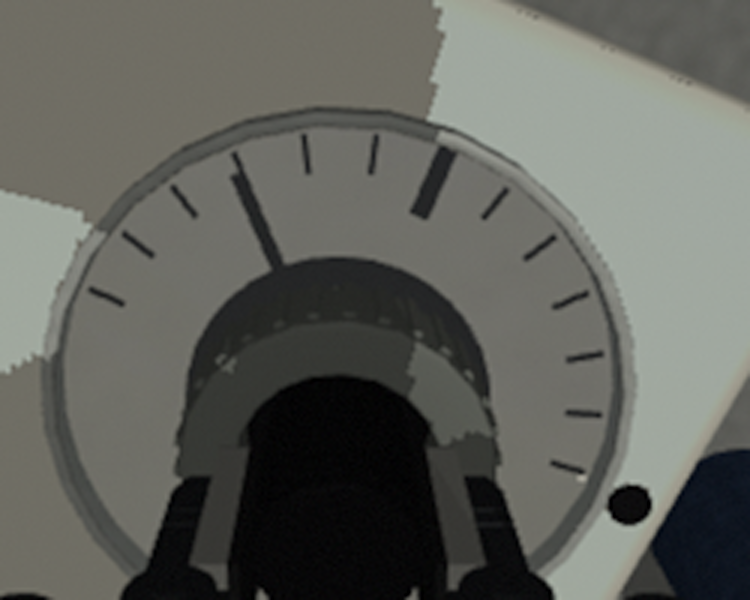

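>>> {"fn": "send_rows", "kwargs": {
  "series": [
    {"tx":0.05,"ty":0,"tz":0.15,"wx":0,"wy":0,"wz":0,"jaw":0.75}
  ]
}}

```text
t: 13.4
tool_pos: [0.5539, 0.0574, 0.0992]
tool_rot: [-0.466, 3.103, -0.004]
contact_force: [-3.3, 0.5, 8.1]
opening: 0.0262
```

>>> {"fn": "send_rows", "kwargs": {
  "series": [
    {"tx":0.05,"ty":0,"tz":0.15,"wx":0,"wy":0,"wz":0,"jaw":0.75}
  ]
}}

```text
t: 13.52
tool_pos: [0.554, 0.0574, 0.099]
tool_rot: [-0.466, 3.102, -0.004]
contact_force: [-4.2, 0.6, 9.7]
opening: 0.0262
```

>>> {"fn": "send_rows", "kwargs": {
  "series": [
    {"tx":0.05,"ty":0,"tz":0.15,"wx":0,"wy":0,"wz":0,"jaw":0.75}
  ]
}}

```text
t: 13.65
tool_pos: [0.554, 0.0574, 0.0989]
tool_rot: [-0.466, 3.101, -0.003]
contact_force: [-4.3, 0.1, 10.1]
opening: 0.0265
```

>>> {"fn": "send_rows", "kwargs": {
  "series": [
    {"tx":0.08,"ty":0,"tz":0.19,"wx":0,"wy":0,"wz":0,"jaw":0.75},
    {"tx":0.08,"ty":0,"tz":0.19,"wx":0,"wy":0,"wz":0,"jaw":0.75}
  ]
}}

```text
t: 13.9
tool_pos: [0.5541, 0.0574, 0.0987]
tool_rot: [-0.465, 3.097, -0.003]
contact_force: [-5.3, -0.1, 10.4]
opening: 0.0261
```

>>> {"fn": "send_rows", "kwargs": {
  "series": [
    {"tx":0.08,"ty":0,"tz":0.19,"wx":0,"wy":0,"wz":0.06,"jaw":0.75}
  ]
}}

```text
t: 14.02
tool_pos: [0.5541, 0.0575, 0.0987]
tool_rot: [-0.37, 3.108, -0.002]
contact_force: [-4.2, 1.4, 11.1]
opening: 0.0265
```

```bash
python3 -c "
from h import *
st()"
```

```text
t 14.03 p [0.5541 0.0575 0.0987] head -2.905 z [ 0.011  0.    -1.   ] q6 -1.84 F [-4.24  1.41 11.1 ] M [0.129 0.827 0.049] open 0.0265
```

>>> {"fn": "send_rows", "kwargs": {
  "series": [
    {"tx":0.05,"ty":0,"tz":0.2,"wx":0,"wy":0.006,"wz":0.08,"jaw":0.75},
    {"tx":0.05,"ty":0,"tz":0.2,"wx":0,"wy":0.006,"wz":0.08,"jaw":0.75}
  ]
}}

```text
t: 14.28
tool_pos: [0.5539, 0.0576, 0.0984]
tool_rot: [-0.113, 3.139, -0.002]
contact_force: [-6.1, 1.1, 11.9]
opening: 0.0262
```

```bash
cat > ndl.py <<'E'
import sys
from m import *
n=sys.argv[1]; st()
pickle.dump(ctrl.camera_info('wrist'),open(n+'.pkl','wb'))
im=ctrl.get_image('wrist')
cv2.imwrite(f'pics/{n}.png',cv2.resize(im[110:310,200:450,::-1],None,fx=3,fy=3,interpolation=cv2.INTER_CUBIC)); st()
E
python3 ndl.py w13
```

```text
t 14.28 p [0.5539 0.0576 0.0984] head -3.07 z [ 0.001 -0.001 -1.   ] q6 -1.67 F [-6.08  1.08 11.95] M [5.100e-02 1.087e+00 1.000e-03] open 0.0262
t 14.32 p [0.5539 0.0576 0.0984] head -3.072 z [ 0.    -0.001 -1.   ] q6 -1.67 F [-6.3  -0.62 11.61] M [-0.005  1.129  0.011] open 0.0265
```

View pics/w13.png

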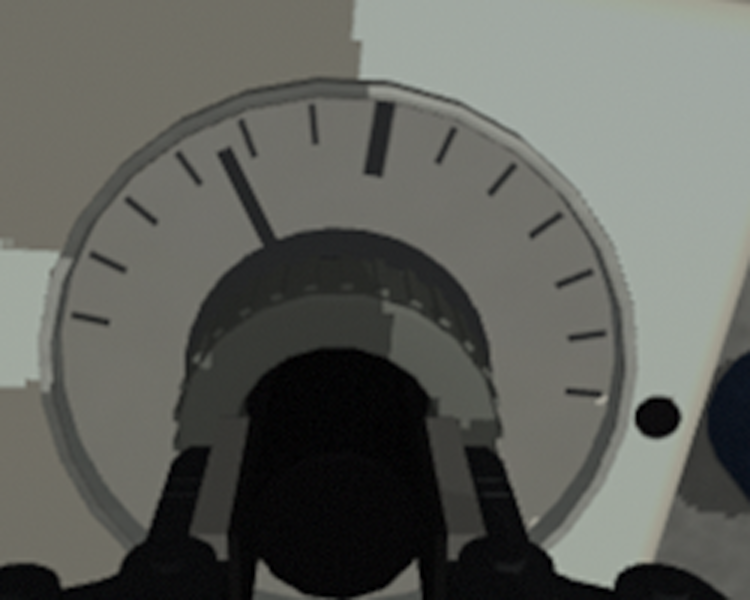

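```bash
cat > ang.py <<'E'
from m import *
C=np.array([553.6,57.7])
def rep(pk,needle,mark,x0=200,y0=110):
    P=mk(pk,x0,y0,3); a={}
    for n,p in (("mark",mark),("needle",needle)):
        p=[P(*k,.088) for k in p]; a[n]=an(p[0]-C)%6.2832; print(n,[np.hypot(*(k-C)).round(1) for k in p],[(an(k-C)%6.2832).round(3) for k in p])
    print("needle angle tip",a["mark"]-a["needle"])
E
python3 -c "
from ang import *
rep('w13.pkl',[(225,150),(269,241)],[(384,102),(375,175)])"
```

```text
mark [np.float64(59.2), np.float64(45.0)] [np.float64(3.073), np.float64(3.063)]
needle [np.float64(54.3), np.float64(34.2)] [np.float64(3.639), np.float64(3.645)]
needle angle tip -0.5659577959324058
```

>>> {"fn": "send_rows", "kwargs": {
  "series": [
    {"tx":0.1,"ty":0,"tz":0.2,"wx":0,"wy":0.003,"wz":0.08,"jaw":0.75},
    {"tx":0.1,"ty":0,"tz":0.2,"wx":0,"wy":0.003,"wz":0.08,"jaw":0.75}
  ]
}}

```text
t: 14.58
tool_pos: [0.5537, 0.0579, 0.0987]
tool_rot: [-0.148, -3.136, 0.002]
contact_force: [-4.9, 0.7, 10.4]
opening: 0.0267
```

>>> {"fn": "send_rows", "kwargs": {
  "series": [
    {"tx":0.1,"ty":0,"tz":0.2,"wx":0,"wy":0.003,"wz":0.08,"jaw":0.75},
    {"tx":0.1,"ty":0,"tz":0.2,"wx":0,"wy":0.003,"wz":0.08,"jaw":0.75}
  ]
}}

```text
t: 14.82
tool_pos: [0.5538, 0.0581, 0.0987]
tool_rot: [-0.406, -3.112, 0.002]
contact_force: [-4.8, -0.1, 10.7]
opening: 0.0263
```

```bash
python3 ndl.py w14
```

```text
t 14.82 p [0.5538 0.0581 0.0987] head 2.882 z [-0.003 -0.001 -1.   ] q6 -1.34 F [-4.81 -0.09 10.68] M [-0.125  0.67   0.062] open 0.0263
t 14.88 p [0.5538 0.0581 0.0987] head 2.88 z [-0.003 -0.001 -1.   ] q6 -1.34 F [-4.08  0.25 10.59] M [-0.122  0.694  0.031] open 0.0262
```

View pics/w14.png

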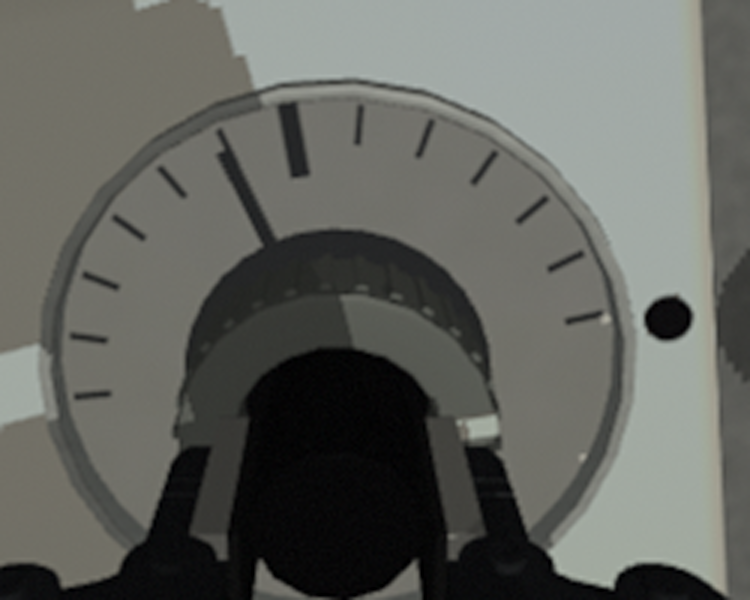

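```bash
python3 -c "
from ang import *
rep('w14.pkl',[(225,150),(269,240)],[(288,102),(300,177)])
P=mk('w14.pkl',200,110,3); print('ridge',[an(P(*k,.114)-C) for k in [(498,428),(468,431)]])"
```

```text
mark [np.float64(59.5), np.float64(44.8)] [np.float64(3.048), np.float64(3.056)]
needle [np.float64(54.2), np.float64(34.3)] [np.float64(3.305), np.float64(3.308)]
needle angle tip -0.25692339977687917
ridge [np.float64(1.4083101997629504), np.float64(1.4048738365714986)]
```

>>> {"fn": "send_rows", "kwargs": {
  "series": [
    {"tx":0.1,"ty":0,"tz":0.22,"wx":0,"wy":0,"wz":0.08,"jaw":0.75},
    {"tx":0.1,"ty":0,"tz":0.22,"wx":0,"wy":0,"wz":0.08,"jaw":0.75},
    {"tx":0.1,"ty":0,"tz":0.22,"wx":0,"wy":0,"wz":0.05,"jaw":0.75}
  ]
}}

```text
t: 15.25
tool_pos: [0.554, 0.0583, 0.0985]
tool_rot: [0.742, 3.049, -0.003]
contact_force: [-5.2, -2.1, 11.8]
opening: 0.0261
```

```bash
python3 ndl.py w15
```

```text
t 15.25 p [0.554  0.0583 0.0985] head 2.664 z [ 0.003 -0.003 -1.   ] q6 -1.12 F [-5.18 -2.09 11.83] M [-0.311  0.821  0.045] open 0.0261
t 15.3 p [0.554  0.0583 0.0985] head 2.663 z [ 0.003 -0.003 -1.   ] q6 -1.12 F [-4.93 -1.81 11.18] M [-0.276  0.807  0.012] open 0.0264
```

View pics/w15.png

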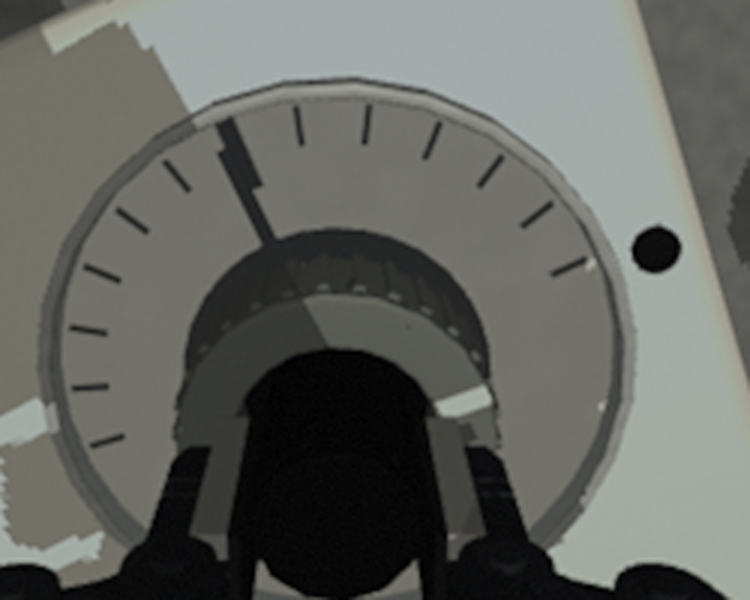

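```bash
python3 -c "
from ang import *
rep('w15.pkl',[(225,152),(269,241)],[(227,121),(255,187)])
P=mk('w15.pkl',200,110,3); print('ridge',[an(P(*k,.114)-C) for k in [(490,392),(440,410)]], an(P(656,249,.08)-C))"
```

```text
mark [np.float64(58.8), np.float64(45.0)] [np.float64(3.036), np.float64(3.038)]
needle [np.float64(53.5), np.float64(33.8)] [np.float64(3.088), np.float64(3.089)]
needle angle tip -0.051737111216823894
ridge [np.float64(1.446084723447323), np.float64(1.429921532299665)] 1.4729126311080307
```

>>> {"fn": "send_rows", "kwargs": {
  "series": [
    {"tx":0.1,"ty":0,"tz":0.22,"wx":0,"wy":0,"wz":0.04,"jaw":0.75}
  ]
}}

```text
t: 15.42
tool_pos: [0.5541, 0.0583, 0.0985]
tool_rot: [0.805, 3.03, -0.004]
contact_force: [-4.9, -1.8, 11.4]
opening: 0.0261
```

```bash
python3 ndl.py w16
```

```text
t 15.43 p [0.5541 0.0583 0.0985] head 2.622 z [ 0.005 -0.004 -1.   ] q6 -1.08 F [-4.89 -1.78 11.44] M [-0.29   0.851  0.077] open 0.0261
t 15.47 p [0.5541 0.0583 0.0985] head 2.621 z [ 0.006 -0.004 -1.   ] q6 -1.08 F [-5.59 -1.65 11.75] M [-0.331  0.881  0.061] open 0.0263
```

View pics/w16.png

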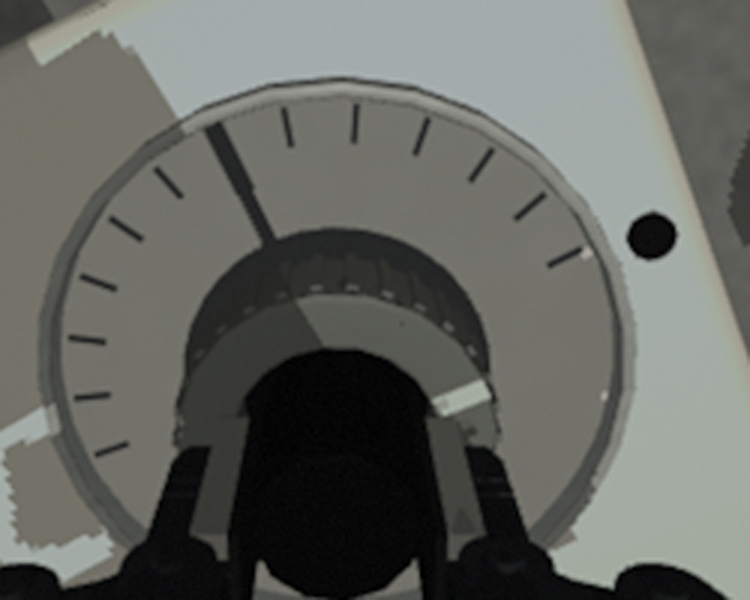

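```bash
python3 -c "
from h import *
im=ctrl.get_image('wrist')
cv2.imwrite('pics/w17.png',cv2.resize(im[140:200,250:310,::-1],None,fx=10,fy=10,interpolation=cv2.INTER_NEAREST));st()"
```

```text
t 15.53 p [0.5541 0.0583 0.0985] head 2.623 z [ 0.005 -0.004 -1.   ] q6 -1.08 F [-4.49 -0.87 10.96] M [-0.262  0.808  0.042] open 0.0261
```

View pics/w17.png

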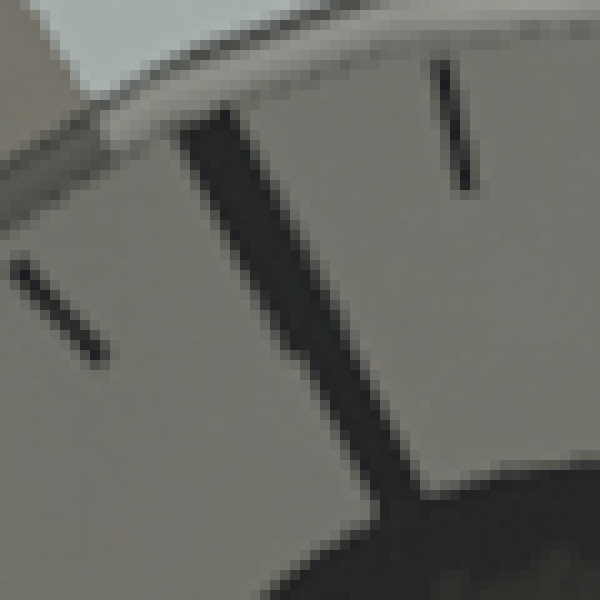

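```bash
cat > pol.py <<'E'
import sys
from m import *
def pol(pk,png,x0,y0,s,C=(.5536,.0577)):
    c=pickle.load(open(pk,'rb')); g=cv2.imread(png,0).astype(np.float32)
    th=np.arange(2.7,4.0,.004)
    for r in (.036,.039,.042,.046,.049,.052,.0545,.0565):
        uv=np.array([proj(c,(C[0]+r*np.cos(t),C[1]+r*np.sin(t),.088)) for t in th])
        mx=((uv[:,0]-x0+.5)*s-.5).astype(np.float32)[None]; my=((uv[:,1]-y0+.5)*s-.5).astype(np.float32)[None]
        v=cv2.remap(g,mx,my,cv2.INTER_LINEAR)[0]; b=np.median(v); w=(b-v)>0.3*b
        n,l=cv2.connectedComponents(w.astype(np.uint8)[None]); 
        out=[]
        for k in range(1,n):
            i=np.where(l[0]==k)[0]
            out.append((round(float((th[i]*(b-v[i])).sum()/(b-v[i]).sum()),3),round(len(i)*.004*r*1000,1)))
        print(r,out)
E
python3 -c "
from pol import *
for n in ('w14','w15','w16'):
    print(n); pol(n+'.pkl','pics/'+n+'.png',200,110,3)"
```

```text
w14
0.036 [(3.313, 3.0)]
0.039 [(3.314, 3.1)]
0.042 [(3.314, 3.0)]
0.046 [(3.055, 3.9), (3.313, 3.1)]
0.049 [(3.054, 3.9), (3.314, 3.1)]
0.052 [(2.814, 1.2), (3.054, 3.7), (3.312, 3.1), (3.534, 1.2), (3.776, 1.5)]
0.0545 [(2.816, 1.1), (3.054, 3.9), (3.296, 1.5), (3.534, 1.3), (3.776, 1.5)]
0.0565 [(2.814, 1.4), (3.054, 3.6), (3.294, 1.4), (3.535, 1.4), (3.777, 1.4)]
w15
0.036 [(3.091, 3.2)]
0.039 [(3.09, 3.1)]
0.042 [(3.089, 3.2)]
0.046 [(3.062, 5.5)]
0.049 [(3.064, 5.7)]
0.052 [(2.806, 1.2), (3.064, 6.0), (3.286, 1.2), (3.528, 1.5), (3.771, 1.5)]
0.0545 [(2.807, 1.1), (3.048, 4.1), (3.286, 1.3), (3.528, 1.5), (3.772, 1.5)]
0.0565 [(2.806, 1.4), (3.048, 3.8), (3.287, 1.4), (3.53, 1.4), (3.774, 1.4)]
w16
0.036 [(3.047, 3.0)]
0.039 [(3.045, 3.1)]
0.042 [(3.046, 3.0)]
0.046 [(3.042, 4.0)]
0.049 [(3.044, 4.1)]
0.052 [(2.804, 1.0), (3.044, 4.0), (3.286, 1.2), (3.527, 1.5), (3.771, 1.5)]
0.0545 [(2.804, 1.1), (3.044, 4.1), (3.286, 1.3), (3.528, 1.5), (3.772, 1.5)]
0.0565 [(2.804, 1.1), (3.046, 4.1), (3.286, 1.4), (3.528, 1.6), (3.772, 1.6)]
```

>>> {"fn": "send_rows", "kwargs": {
  "series": [
    {"tx":0,"ty":0,"tz":0,"wx":0,"wy":0,"wz":0,"jaw":0.75},
    {"tx":0,"ty":0,"tz":-0.2,"wx":0,"wy":0,"wz":0,"jaw":0.75},
    {"tx":0,"ty":0,"tz":-0.3,"wx":0,"wy":0,"wz":0,"jaw":0.75},
    {"tx":0,"ty":0,"tz":-0.2,"wx":0,"wy":0,"wz":0,"jaw":0.75}
  ]
}}

```text
t: 16.02
tool_pos: [0.5539, 0.0583, 0.1057]
tool_rot: [0.804, 3.031, -0.004]
contact_force: [0.8, -0.7, -6.9]
opening: 0.026
```

```bash
python3 ndl.py w18;  python3 -c "
from pol import *
pol('w18.pkl','pics/w18.png',200,110,3)"
```

```text
t 16.02 p [0.5539 0.0583 0.1057] head 2.623 z [ 0.005 -0.004 -1.   ] q6 -1.08 F [ 0.76 -0.7  -6.92] M [-0.001 -0.019 -0.057] open 0.026
t 16.07 p [0.5539 0.0583 0.1056] head 2.623 z [ 0.005 -0.004 -1.   ] q6 -1.08 F [ 0.76 -0.7   1.29] M [-0.044  0.046 -0.011] open 0.0262
0.036 [(3.037, 3.0)]
0.039 [(3.039, 3.0)]
0.042 [(3.04, 2.9)]
0.046 [(3.046, 4.0)]
0.049 [(3.048, 4.1)]
0.052 [(2.808, 1.0), (3.048, 4.0), (3.288, 1.5), (3.531, 1.5), (3.776, 1.5)]
0.0545 [(2.808, 1.1), (3.048, 4.1), (3.29, 1.3), (3.532, 1.5), (3.776, 1.5)]
0.0565 [(2.808, 1.1), (3.048, 3.8), (3.291, 1.4), (3.534, 1.4), (3.778, 1.4)]
```

>>> {"fn": "send_rows", "kwargs": {
  "series": [
    {"tx":0,"ty":0,"tz":0,"wx":0,"wy":0,"wz":0,"jaw":0.5},
    {"tx":0,"ty":0,"tz":0,"wx":0,"wy":0,"wz":0,"jaw":0.4},
    {"tx":0,"ty":0,"tz":0,"wx":0,"wy":0,"wz":0,"jaw":0.4},
    {"tx":0,"ty":0,"tz":-2,"wx":0,"wy":0,"wz":0,"jaw":0.3},
    {"tx":0,"ty":0,"tz":-4,"wx":0,"wy":0,"wz":0,"jaw":0.3}
  ]
}}

```text
t: 16.7
tool_pos: [0.5513, 0.0587, 0.1639]
tool_rot: [-0.806, -3.036, 0.006]
contact_force: [0.5, 0.6, 0.8]
opening: 0.0596
```

>>> {"fn": "send_rows", "kwargs": {
  "series": [
    {"tx":0,"ty":0,"tz":-2,"wx":0,"wy":0,"wz":0,"jaw":0.3},
    {"tx":0,"ty":0,"tz":0,"wx":0,"wy":0,"wz":0,"jaw":0.3},
    {"tx":0,"ty":0,"tz":0,"wx":0,"wy":0,"wz":0,"jaw":0.3}
  ]
}}

```text
t: 17.08
tool_pos: [0.5545, 0.0589, 0.1921]
tool_rot: [0.803, 3.027, -0.002]
contact_force: [-0.3, -0.1, -0.2]
opening: 0.0596
```

```bash
sed -i 's/im\[110:310/im[100:300/' ndl.py; python3 ndl.py w19;  python3 -c "
from pol import *
pol('w19.pkl','pics/w19.png',200,100,3)
im=ctrl.get_image('scene');cv2.imwrite('pics/s19.png',im[:,:,::-1])"
```

```text
t 17.07 p [0.5545 0.0589 0.1921] head 2.623 z [ 0.01  -0.004 -1.   ] q6 -1.08 F [-0.3  -0.11 -0.21] M [ 0.021  0.021 -0.023] open 0.0596
t 17.12 p [0.5545 0.0588 0.192 ] head 2.623 z [ 0.009 -0.004 -1.   ] q6 -1.08 F [-0.8  -0.25 -0.36] M [ 0.018  0.003 -0.045] open 0.0596
0.036 [(3.042, 3.2)]
0.039 [(3.041, 3.0)]
0.042 [(3.043, 3.0)]
0.046 [(3.053, 3.9)]
0.049 [(3.055, 3.7)]
0.052 [(2.812, 1.5), (3.054, 4.2), (3.3, 1.5), (3.541, 1.5), (3.788, 1.5)]
0.0545 [(2.806, 1.3), (3.052, 4.1), (3.296, 1.5), (3.542, 1.3), (3.786, 1.3)]
0.0565 [(2.812, 1.6), (3.054, 4.1), (3.298, 1.4), (3.542, 1.4), (3.79, 1.4)]
```

View pics/w19.png

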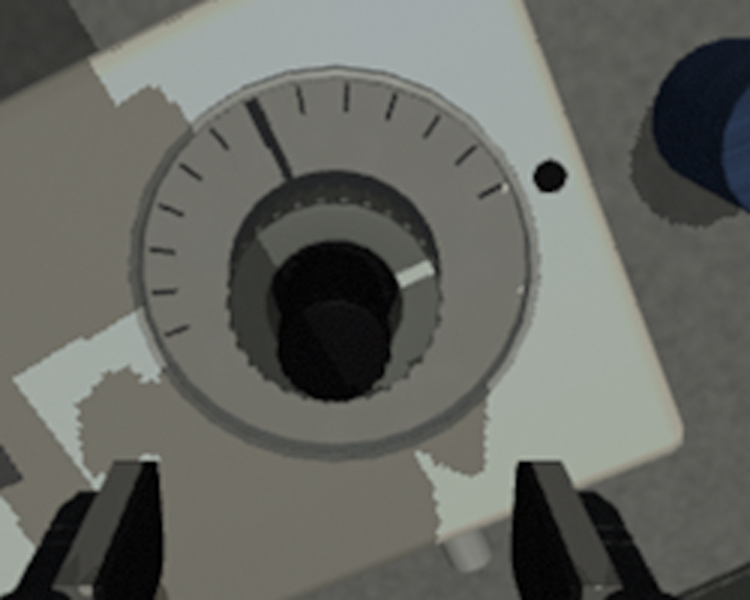

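View pics/s19.png

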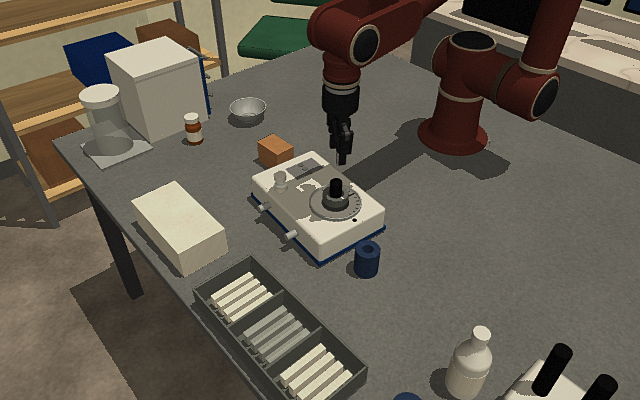

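```bash
python3 -c "
from m import *
P=mk('w19.pkl',200,100,3); C=np.array([553.6,57.7]); C2=(P(136,262,.089)+P(538,262,.089))/2
print([an(P(*k,.114)-C) for k in [(434,266),(399,280)]],'dot',an(P(550,176,.08)-C),'knob top',P(334,347,.148))
for n,c in (('pics/s19.png','pics/scene0.png'),):
  a=cv2.imread(n,0).astype(int);b=cv2.imread(c,0).astype(int)
  for nm,(x,y,w,h) in {'roll':(352,238,32,42),'carton':(256,134,24,35),'jar':(270,168,20,28)}.items(): print(nm,np.abs(a-b)[y:y+h,x:x+w].mean())
"
```

```text
[np.float64(1.4460516631133726), np.float64(1.443211595667758)] dot 1.4778093803054417 knob top [552.66787433  57.80075161]
roll 2.668154761904762
carton 3.1535714285714285
jar 28.96785714285714
```

```bash
python3 -c "
import cv2,numpy as np
a=cv2.imread('pics/scene0.png')[155:215,250:310];b=cv2.imread('pics/s19.png')[155:215,250:310]
cv2.imwrite('pics/cmp.png',cv2.resize(np.hstack([a,b]),None,fx=6,fy=6,interpolation=cv2.INTER_CUBIC))"
```

```text
(no output)
```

View pics/cmp.png

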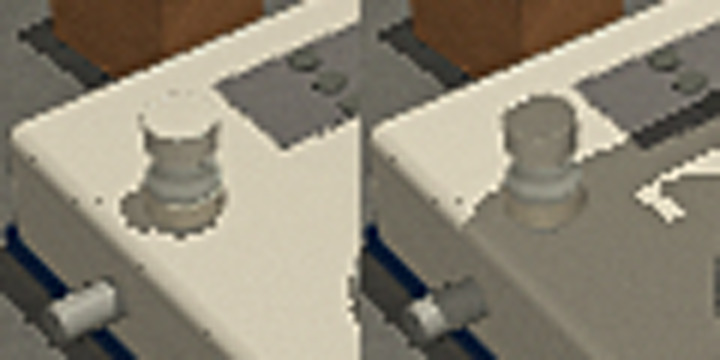

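The jar is at the same pixels (about 180,180 in each half); only the arm's shadow on it differs. Handing in.

```bash
python3 -c "
from h import *
st();print(ctrl.finish_job())"
```

```text
t 17.18 p [0.5543 0.0588 0.1915] head 2.623 z [ 0.009 -0.004 -1.   ] q6 -1.08 F [-1.25 -0.49 -0.99] M [-0.008  0.005 -0.042] open 0.0597
the job is handed in; nothing more can be done
None
```

The job is handed in at about 17 s of the 64 s allowed. The ring is at its stop, the needle lies on the long mark, both knobs are released, and the gripper was clear and open at hand-in.

- **Ring:** I gripped it and turned it clockwise about 0.77 rad until the wrist torque rose to 0.69 N m, which I took as the stop. Afterwards the ridge pointed at the dot and the needle had not moved (heading −2.470 rad against −2.468 before).
- **Knob:** I pushed it in until it met the hub after about 5 mm, then turned it at about 10.4 to 12 N. The needle followed one to one and was within 0.002 rad of the mark while pressed. I then raised the knob and let it go.
- **Last checks:**
  - **Needle:** It is about 0.01 rad (0.6 mm at the tip) clockwise of the mark's centre, still within the 4 mm wide mark.
  - **Jar, roll and carton:** They stand at the same pixels as before.

Some checks disagreed:

- **Fingertips:** They stood about 30 mm behind the reported TCP, not 11 mm ahead as stated. The first attempt to close on the ring therefore closed above it and touched nothing; I used the camera measurements after that.
- **Ring ridge:** The last ridge reading was about 0.03 rad off the dot (1.446 against 1.478), on the clockwise side. I put this down to measurement error, since the ring cannot pass its stop.
- **Side force:** While the knob was pressed, a side force of about 5 to 6 N remained.

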